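# Layer two terracotta tiles and slide them under the drying slab

### The job

Lay the thin plywood sheet squarely on the terracotta tile that is on the wooden board, then set the second terracotta tile squarely on the sheet, lowering both gently without dropping them. Then slide the loaded board along the table, without lifting it, in through the open end between the props of the low drying slab until the whole board is under the slab and nothing sticks out at either end, the stack still neat. Do not disturb the other things.

Things in the scene. Friction and masses are not known exactly. Their poses are not given: they have to be found in the camera images.
- rack: Fixed drying rack: pale level slab 220 (x) x 200 (y) x 12 mm on four round white props, 32 mm thick, at x +-80, y +-80 mm: a 128 mm wide clear passage along x. Origin on the table under the slab's centre; slab underside 68 mm, top 80 mm above the table. Its +x points inward (world +y within 0.2 rad); enter at the x = -110 mm end, which faces the board.
- rack_mouth (a point): Middle of the lower edge of the slab at the entrance end, 68 mm above the table (rack x = -110 mm); axes as the rack.
- board: Loose wooden board 150 (x) x 100 (y) x 24 mm, 0.17 to 0.35 kg, flat on the table before the rack's entrance, up to 25 mm sideways and 0.25 rad off the passage, centre 205 to 225 mm short of the rack's. Origin: centre of underside; +x roughly inward like the rack's. Too wide to grip across; slides under a push of 1 to 5 N.
- tile_low: Lower terracotta tile, loose, 84 (its x) x 54 (its y) x 12 mm, already lying centred (within 3 mm) on the board, long side along the board's x. Origin at the centre of its underside.
- tile_top: Second terracotta tile, loose, the same: 84 x 54 x 12 mm, about 0.11 kg, lying flat on the table in one of two places on the right. Origin at the centre of its underside, long side along its x.
- sheet: Thin plywood separator sheet, loose, 92 (its x) x 60 (its y) x 5 mm, 30 g, lying flat on top of the plaster block. Origin at the centre of its underside, long side along its x.
- block: Fixed plaster block 70 (its x) x 30 (its y) x 30 mm high that carries the sheet, the sheet's long side along the block's x and overhanging it by 15 mm at each long side. Origin at the centre of its underside.
- bowl: Bystander: small terracotta bowl, 70 mm wide, 40 mm high, standing on top of the slab towards its far end. Origin at the centre of its underside.
- dish: Bystander: terracotta open dish 100 x 170 x 45 mm high on the table. Origin at the centre of its underside.
- pot: Bystander: terracotta cup 72 mm wide, 60 mm high. Origin at the centre of its underside.
- jar: Bystander: grey jar with a white lid, 70 mm wide, 90 mm high. Origin at the centre of its underside.
- brush: Bystander: brush lying on the table near the robot. Origin under its middle, handle to its -x.
- roller: Bystander: wooden rolling pin 220 mm long, 40 mm thick, lying along its x on the left near the robot. Origin on the table under its middle.
- mug: Bystander: white mug 80 mm wide, 90 mm high. Origin at the centre of its underside.
Things that resemble listed ones, but are neither listed nor needed, are in the scene too. Of the things like the sheet, leave any that is blue; of the rest the smaller one is meant.

How it is judged:
By the outcome, as a careful person would: the job done as asked, in the order asked, and still so for the second after the job is handed in, with the robot touching nothing.
It also fails if it takes over 72 s, if anything falls off the work surface, if the arm or the gripper's body presses on something with over 40 N, if the wrist force passes 120 N, or if a joint passes its speed limit or range.

### The arm

A 6-joint arm with a two-finger parallel gripper is mounted at the origin on the work surface. World frame = base frame: x ahead of the robot, y to its left, z up, the work surface at z = 0. Lengths are in mm, angles in rad, forces in N, time in s.
With the tool pointing down it reaches from about 350 to 775 mm from the base axis. Payload 5.5 kg.
Tool frame: the origin (TCP) lies midway between the tips of the shut fingers; the grasp point (between the pads) lies 19 mm behind it; y points along the fingers, x is the direction in which the jaws open and shut, and the axes are right-handed (so a half turn about y gives the same grasp; the last joint's range is limited). The gripper opens to 85 mm and grips with 20 to 120 N. Pads are 22 mm wide; open, the fingers measure 114 mm over their backs; the gripper's body (76 mm by 85 mm) begins 54 mm behind the grasp point. The pads swing forward as they close: fully open they stand 13 mm farther back than shut.
Start: joints at [0.984, 0.313, 0.046, 1.304, 0, 1.431], TCP at [248.477, 518.586, 231.323] pointing down, gripper open.
Joint ranges: [-2.76, 2.76], [-0.86, 1.69], [-1.03, 1.26], [-2.2, 2.34], [-1.47, 1.5], [-3.14, 3.14]. Speed limits (rad/s): [2.57, 2.57, 3.14, 3.14, 3.14, 3.14].

### API

Orientations are given as a 3x3 rotation matrix whose columns are the frame's x, y, z axes.
In Python, from plant import sensors, get_image, camera_model, env gives the robot as it stands. The module is installed in compiled form; this text tells all that it offers.
- The arm moves only by the tool arm_command, never from a script. Its argument "deltas" is a list of rows, each an object of numbers: "tx", "ty", "tz": the shift along the tool's x, y, z in m; "spin": the turn about the tool's y in rad. In form: [{"tx": .., "ty": .., "tz": .., "spin": ..}, ...]. A call has 1 to 10 rows; each row shifts and turns the commanded pose from where the row before left it, along the tool's axes as they then stand; what a row does not reach is not made up. A row lasts 1/8 s, in which the tool goes at most 62.5 mm and 10.7 degrees, less where a joint would pass 70% of its speed; a pose out of reach is approached as far as the arm can. A call is refused whole if a number of a shift passes 0.0625 or a number of a turn 0.188, either way. A call with a gripper value outside its range is refused whole. "hand" is the finger opening in m, from 0 to 0.0854, set as the call begins (left out, the last holds). The fingers move at their own pace and stop on an object; "grip_force" is the grip in N (left out, the last holds). Time passes only in rows, so rows that do not move let the fingers close. It gives the time, the measured TCP pose, the force and the opening at its end, in the units of the state.
- sensors.get_obs(): the state, without advancing time (a new reading comes with each control period).
- get_image(name): name is "scene" or "top"; returns the picture (400x640x3 uint8, red, green, blue); there is no depth.
- camera_model(name): a dict with "fx", "fy", "cx", "cy" (pixels), "eye" and "orientation" of the camera in the world. Camera axes: x right, y down, z forward; pixel columns grow to the right and rows downward; lengths in mm; the calibration is good to about 2 mm. A picture is of the moment at which its call begins. camera_model takes no time and is no camera call.
- env.finish_job(): hands the job in, once; it reports no verdict.
The state is a dict: "t": time; "q": joint angles; "joint_velocities": joint speeds; "tau": joint torques, N m; "tool_pos": TCP position; "ee_rot": TCP orientation; "force": force on the tool from outside, world axes, zero at the start; "wrist_torque": the same for the moment, N m; "grip_width": finger opening in mm.
Only numpy, scipy, OpenCV 4.12 (cv2) and the standard library are available. Lean on these libraries where they do the work, as an engineer would, in place of code of your own. Each camera call takes 0.05 s, during which the arm holds its last target.

## Working session

There is one attempt and no reset: what is moved stays moved. The work goes in short steps, Python scripts to look and compute and a tool call to move; the robot and the scene stay as the last step left them, time stands still between calls to the robot, and variables do not carry over. Pictures are saved under pics/ and viewed, and the job is handed in when it is done.

Besides the shell and the picture viewer there is one more tool, called as name(argument=value, ...), one argument or row to a line, values as JSON. arm_command: Moves the arm, as the interface text tells. Its arguments: {"type":"object","properties":{"deltas":{"type":"array"},"hand":{"type":"number"},"grip_force":{"type":"number"}},"required":["deltas"]}

```bash
mkdir -p pics; ls; python3 - <<'E'
from plant import sensors,get_image,camera_model
import cv2
o=sensors.get_obs(); print(o['t'],o['tool_pos'],o['ee_rot'],o['grip_width'],o['force'])
for n in('scene','top'):
    cv2.imwrite(f'pics/{n}0.png',get_image(n)[:,:,::-1]); print(n,camera_model(n))
E
```

```text
pics
0.0 [248.17053838 518.1172449  230.37239382] [[ 4.32088669e-01 -1.02951033e-03 -9.01830540e-01]
 [ 9.01829202e-01 -1.57317670e-03  4.32089824e-01]
 [-1.86357973e-03 -9.99998233e-01  2.48690652e-04]] 85.21595959737736 [-0.0968604  -0.27380773  0.00478306]
scene {'fx': 365.37657125236893, 'fy': 365.37657125236893, 'cx': 317.8188838654949, 'cy': 195.81139667411702, 'eye': array([893.12787936, 554.68796968, 872.36993271]), 'orientation': array([[-0.87010514,  0.37423777, -0.32072283],
       [ 0.49283948,  0.65387442, -0.57407097],
       [-0.00512659, -0.65756698, -0.75337865]])}
top {'fx': 412.17208847640757, 'fy': 412.17208847640757, 'cx': 319.4644133810143, 'cy': 198.4974354073156, 'eye': array([ 430.80033752,  -61.25911711, 1358.01267303]), 'orientation': array([[-0.00656939, -0.99495598,  0.10009719],
       [-0.99991018,  0.00536655, -0.0122812 ],
       [ 0.01168208, -0.10016888, -0.99490187]])}
```

View pics/scene0.png

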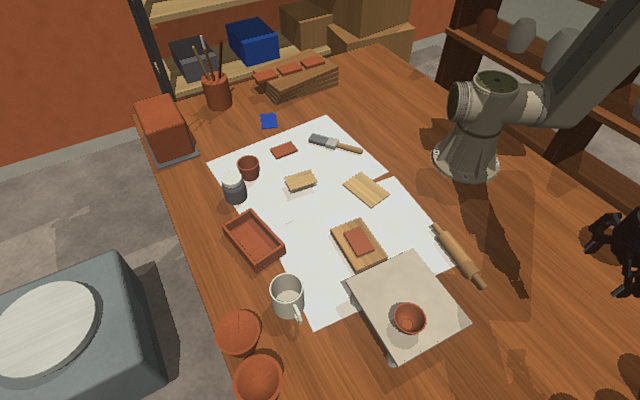

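View pics/top0.png

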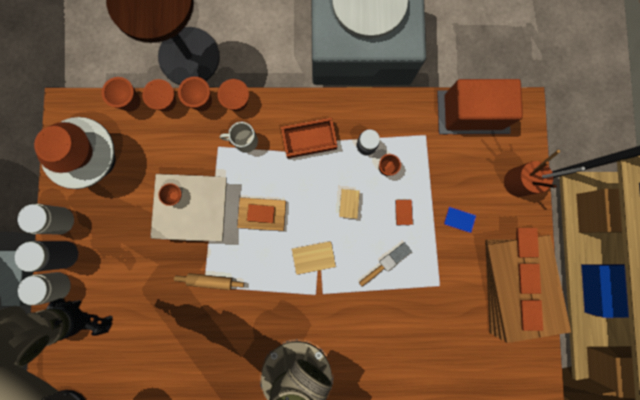

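Top view, image up = +x and left = +y. Sheet candidates are the small ply on the block (349,204), the larger ply (314,257) and the blue one (460,219). I choose (349,204). Tile_top candidates are (404,212), the tile on the board (261,213, which is tile_low) and the stacked tiles (530,240–315). I choose (404,212). Next is a close crop to check.

```bash
python3 - <<'E'
import cv2
a=cv2.imread('pics/top0.png')
cv2.imwrite('pics/topc.png',cv2.resize(a[160:280,140:300],None,fx=5,fy=5,interpolation=cv2.INTER_CUBIC)[:600])
cv2.imwrite('pics/topd.png',cv2.resize(a[170:290,285:445],None,fx=5,fy=5,interpolation=cv2.INTER_CUBIC))
b=cv2.imread('pics/scene0.png')
cv2.imwrite('pics/scc.png',cv2.resize(b[130:280,210:410],None,fx=4,fy=4,interpolation=cv2.INTER_CUBIC))
E
```

```text
(no output)
```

View pics/topc.png

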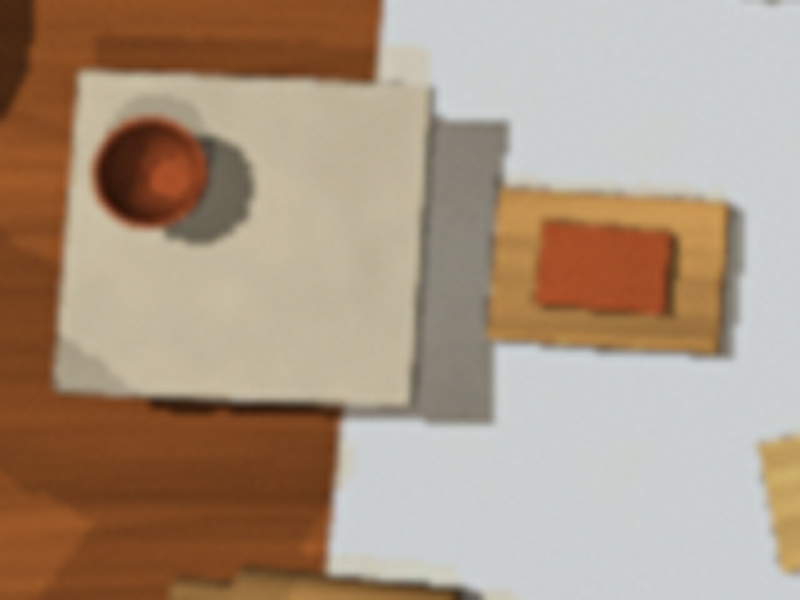

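View pics/topd.png

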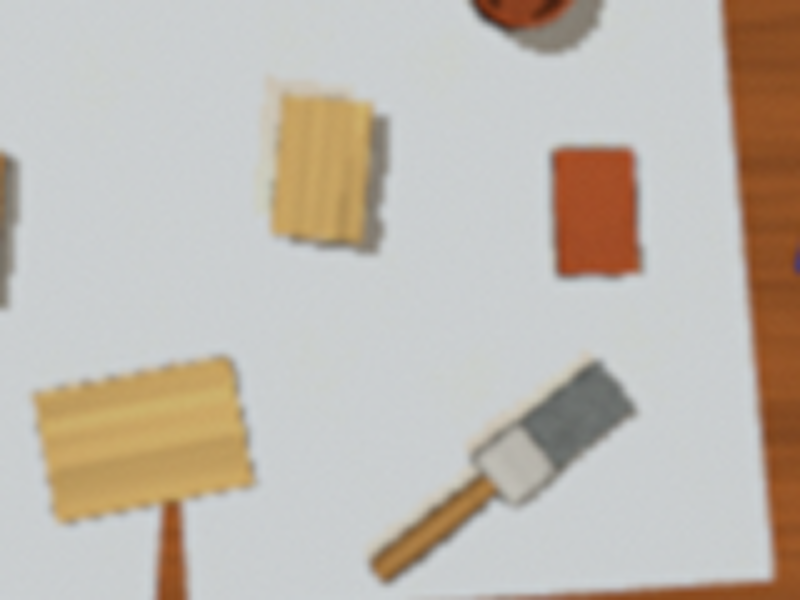

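View pics/scc.png

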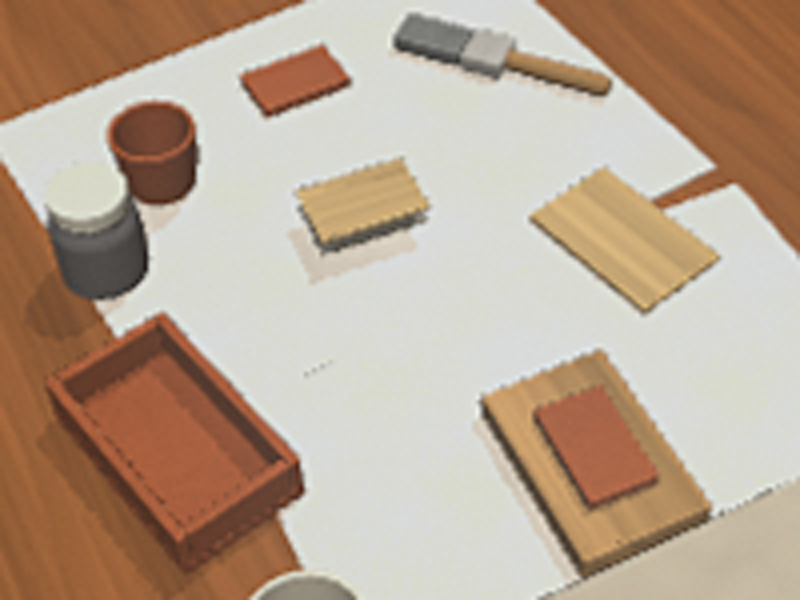

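```bash
cat > h.py <<'E'
import numpy as np, cv2
from scipy.optimize import minimize, least_squares
from plant import sensors,get_image,camera_model
CM={n:camera_model(n) for n in('scene','top')}
def proj(n,P):
    c=CM[n]; p=(np.atleast_2d(P)-c['eye'])@c['orientation']
    return np.c_[c['fx']*p[:,0]/p[:,2]+c['cx'], c['fy']*p[:,1]/p[:,2]+c['cy']]
def back(n,uv,z):
    c=CM[n]; uv=np.atleast_2d(uv)
    d=np.c_[(uv[:,0]-c['cx'])/c['fx'],(uv[:,1]-c['cy'])/c['fy'],np.ones(len(uv))]@c['orientation'].T
    return (c['eye']+d*((z-c['eye'][2])/d[:,2])[:,None])
def box(x,y,a,sz,z0):
    L,W,H=sz; R=np.array([[np.cos(a),-np.sin(a)],[np.sin(a),np.cos(a)]])
    c=np.array([[i*L/2,j*W/2] for i in(-1,1) for j in(-1,1)])@R.T+[x,y]
    return np.vstack([np.c_[c,np.full(4,z0)],np.c_[c,np.full(4,z0+H)]])
S=4
def mask(img,kind,roi):
    """roi x0,y0,x1,y1; upsampled S; largest blob"""
    x0,y0,x1,y1=roi
    im=cv2.resize(img[y0:y1,x0:x1],None,fx=S,fy=S,interpolation=cv2.INTER_CUBIC)
    h=cv2.cvtColor(im,cv2.COLOR_RGB2HSV).astype(int)
    H,s,v=h[...,0],h[...,1],h[...,2]
    red=((H<12)|(H>172))&(s>125)&(v>60)
    if kind=='red': m=red
    else: m=(s>60)&(v>50)&((H<30)|(H>172))
    m=m.astype(np.uint8)
    n,l,st,_=cv2.connectedComponentsWithStats(m)
    k=1+np.argmax(st[1:,4]); m=(l==k).astype(np.uint8)
    cs,_=cv2.findContours(m,cv2.RETR_EXTERNAL,cv2.CHAIN_APPROX_NONE)
    cv2.drawContours(m,cs,-1,1,-1)
    return m
def fit(n,img,kind,roi,sz,z0,x0):
    m=mask(img,kind,roi)
    def ren(p):
        q=proj(n,box(*p,sz,z0)); q=(q-[roi[0],roi[1]]+0.5)*S-0.5
        hu=cv2.convexHull(q.astype(np.float32)); out=np.zeros_like(m)
        cv2.fillConvexPoly(out,np.round(hu*16).astype(np.int32),255,cv2.LINE_AA,4); return out
    def cost(t):
        p=[t[0],t[1],t[2]/50]; r=ren(p)/255.; return np.abs(r-m).sum()/m.sum()
    best=None
    for da in(0,.12,-.12):
        t0=np.array([x0[0],x0[1],(x0[2]+da)*50]); 
        for k in range(2):
            r=minimize(cost,t0,method='Nelder-Mead',options=dict(initial_simplex=t0+np.vstack([np.zeros(3),np.eye(3)*6]),xatol=.02,fatol=1e-5)); t0=r.x
        if best is None or r.fun<best.fun: best=r
    return np.r_[best.x[:2],best.x[2]/50,best.fun]
def imread(p): return cv2.imread(p)[:,:,::-1].copy()
E
cat > m0.py <<'E'
from h import *
np.set_printoptions(precision=3,suppress=True)
T=imread('pics/top0.png');Sc=imread('pics/scene0.png')
for nm,kind,sz,z0,rt,rs,a in [
 ('sheet','any',(92,60,5),30,(330,180,370,230),(278,163,322,198),0.0),
 ('top','red',(84,54,12),0,(390,190,420,235),(262,136,305,164),0.0),
 ('low','red',(84,54,12),24,(240,198,284,228),(335,220,380,262),1.57),
 ('board','any',(150,100,24),0,(228,190,296,240),(322,210,392,280),1.57)]:
    for n,im,r in(('top',T,rt),('scene',Sc,rs)):
        x0=back(n,[[(r[0]+r[2])/2,(r[1]+r[3])/2]],z0)[0]
        print(nm,n,fit(n,im,kind,r,sz,z0,(x0[0],x0[1],a)))
c=np.array([(80,70),(432,88),(410,405),(55,390)])
c=(c+.5)/5-.5+[140,160]
w=back('top',c,80)[:,:2]; print(w, [np.linalg.norm(w[i]-w[i-1]) for i in range(4)], w.mean(0))
d=(w[0]+w[3]-w[1]-w[2]); print('rack yaw',np.arctan2(d[1],d[0]))
d=(w[3]-w[0]+w[2]-w[1]); print(np.arctan2(d[0],-d[1]) , np.arctan2(d[1],d[0])) 
E
python3 m0.py
```

```text
sheet top [ 547.921 -173.371   -0.095    0.032]
sheet scene [ 550.341 -172.737   -0.101    0.081]
top top [ 520.587 -354.724    0.073    0.21 ]
top scene [ 522.497 -355.369   -0.132    0.293]
low top [517.563 112.27    1.466   0.104]
low scene [517.393 109.871   1.41    0.185]
board top [517.283 112.308   1.499   0.019]
board scene [516.908 109.546   1.501   0.065]
[[640.235 433.897]
 [627.835 214.571]
 [430.831 224.902]
 [441.435 442.612]] [np.float64(198.99150643904414), np.float64(219.6759886770981), np.float64(197.27505392935933), np.float64(217.96831226077137)] [535.084 328.995]
rack yaw 1.5182086974025428
-1.6188784868890802 3.0935104934956095
```

```bash
sed -i "s/('top','red'/('top','any'/" m0.py; python3 m0.py | sed -n 3,4p; python3 - <<'E'
from h import *
T=imread('pics/top0.png');Sc=imread('pics/scene0.png')
print(cv2.cvtColor(T,cv2.COLOR_RGB2HSV)[213,240:290].tolist())
print(cv2.cvtColor(Sc,cv2.COLOR_RGB2HSV)[240,330:385].tolist())
E
```

```text
top top [ 521.168 -354.809    0.022    0.07 ]
top scene [ 522.101 -355.827   -0.034    0.144]
[[16, 148, 179], [17, 150, 179], [17, 148, 179], [17, 147, 179], [17, 147, 180], [17, 148, 181], [16, 153, 173], [13, 173, 156], [10, 190, 160], [9, 192, 166], [9, 193, 165], [9, 190, 165], [9, 192, 166], [9, 193, 165], [9, 193, 165], [9, 193, 164], [9, 193, 165], [9, 194, 164], [9, 194, 163], [9, 192, 162], [9, 191, 163], [9, 193, 164], [10, 192, 163], [10, 194, 162], [9, 194, 163], [9, 192, 162], [9, 194, 160], [9, 193, 160], [9, 192, 159], [9, 194, 162], [9, 192, 163], [10, 197, 162], [9, 193, 151], [10, 184, 118], [14, 163, 102], [17, 154, 131], [17, 149, 176], [17, 150, 191], [17, 149, 190], [17, 149, 190], [17, 149, 187], [17, 149, 188], [17, 147, 189], [17, 150, 184], [16, 139, 156], [16, 82, 124], [18, 36, 126], [19, 26, 137], [21, 11, 160], [90, 3, 195]]
[[34, 8, 217], [20, 25, 211], [17, 31, 216], [18, 30, 211], [16, 42, 157], [16, 73, 94], [15, 83, 80], [16, 115, 151], [16, 120, 194], [16, 119, 207], [17, 121, 207], [16, 121, 200], [16, 119, 203], [16, 119, 208], [16, 120, 200], [16, 117, 183], [15, 106, 125], [9, 86, 80], [9, 143, 146], [9, 147, 172], [9, 146, 169], [9, 143, 166], [9, 147, 166], [9, 146, 170], [9, 146, 171], [9, 149, 171], [9, 146, 173], [9, 147, 172], [9, 144, 170], [9, 147, 170], [8, 147, 172], [9, 147, 170], [9, 149, 171], [8, 147, 172], [9, 146, 171], [9, 149, 170], [9, 148, 172], [9, 150, 172], [9, 147, 173], [13, 129, 156], [16, 114, 163], [17, 115, 168], [16, 117, 166], [17, 119, 167], [16, 123, 176], [16, 132, 185], [16, 67, 193], [30, 9, 216], [45, 7, 224], [38, 9, 220], [38, 5, 218], [36, 6, 218], [34, 9, 219], [33, 11, 218], [33, 11, 218]]
```

```bash
sed -i "s/red=.*/red=((H<13)|(H>172))\&(s>80)\&(v>40)/" h.py
cat > dbg.py <<'E'
from h import *
T=imread('pics/top0.png');Sc=imread('pics/scene0.png')
rows=[]
for n,im,it in(('top',T,[((390,190,430,230),(521.2,-354.8,.022),(84,54,12),0,'any'),((242,193,282,233),(517.5,112,1.48),(84,54,12),24,'red')]),
 ('scene',Sc,[((264,132,304,172),(522.1,-355.8,-.034),(84,54,12),0,'any'),((338,220,378,260),(517.4,110,1.48),(84,54,12),24,'red')])):
  for r,p,sz,z0,k in it:
    x0,y0,x1,y1=r
    a=cv2.resize(im[y0:y1,x0:x1],None,fx=10,fy=10,interpolation=cv2.INTER_CUBIC)[:,:,::-1].copy()
    m=cv2.resize(mask(im,k,r),(400,400),interpolation=cv2.INTER_NEAREST)
    cs,_=cv2.findContours(m,cv2.RETR_EXTERNAL,cv2.CHAIN_APPROX_NONE); cv2.drawContours(a,cs,-1,(255,255,0),1)
    B=(proj(n,box(*p,sz,z0))-[x0,y0]+.5)*10-.5
    for o in(0,4):
        cv2.polylines(a,[np.int32(B[[o,o+1,o+3,o+2]])],True,(0,255,0) if o else (0,0,255),1)
    rows.append(cv2.resize(a,(300,300),interpolation=cv2.INTER_AREA))
cv2.imwrite('pics/dbg.png',np.vstack([np.hstack(rows[:2]),np.hstack(rows[2:])]))
E
python3 dbg.py; python3 m0.py | sed -n 3,6p
```

```text
top top [ 521.168 -354.809    0.022    0.07 ]
top scene [ 522.101 -355.827   -0.034    0.144]
low top [517.343 112.725   1.473   0.059]
low scene [518.651 111.336   1.449   0.106]
```

View pics/dbg.png

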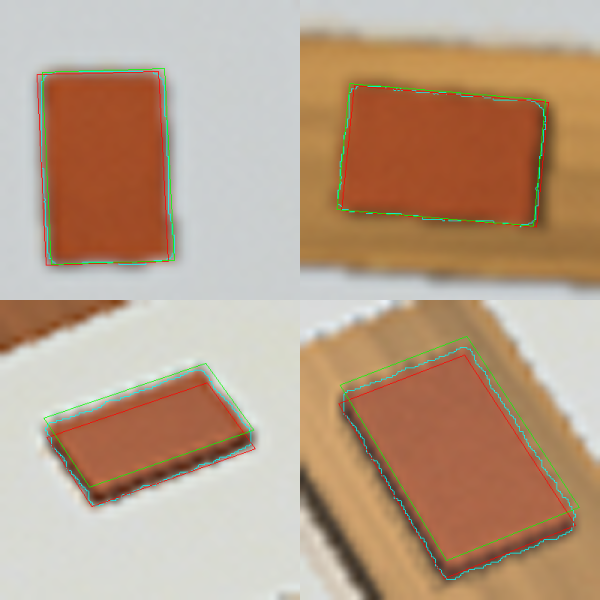

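Crops confirm the choices: the small uncoloured ply sits on a block, a single tile lies on the paper, and the larger ply and the blue piece stay where they are. The tiles and board fit in both cameras within about 2 mm. Next is a planner helper, then the first moves.

```bash
cat > plan.py <<'E'
import sys, json, numpy as np
from plant import sensors
def plan(p,ang,n,zfirst=None):
    o=sensors.get_obs(); R=np.array(o['ee_rot']); pos=np.array(o['tool_pos'])
    a=np.arctan2(R[1,0],R[0,0])
    print('t',round(o['t'],2),'pos',pos.round(1),'ang',round(a,3),'q',np.round(o['q'],2),'F',np.round(o['force'],1),'w',round(o['grip_width'],1))
    if p is None: return
    d=(ang-a+np.pi)%(2*np.pi)-np.pi
    # also correct residual tilt? ignored
    rows=[];s=-d/n; D=(np.array(p)-pos)/1000/n
    for i in range(n):
        t=a+d*i/n
        X=np.array([np.cos(t),np.sin(t),0]);Y=np.array([0,0,-1.]);Z=np.cross(X,Y)
        rows.append(dict(tx=round(float(D@X),4),ty=round(float(D@Y),4),tz=round(float(D@Z),4),spin=round(float(s),4)))
    print(json.dumps(rows).replace('"',''))
if __name__=='__main__':
    v=sys.argv[1:]
    if not v: plan(None,0,0)
    else: plan([float(x) for x in v[:3]],float(v[3]),int(v[4]))
E
python3 plan.py 549 -173 120 1.473 16
```

```text
t 0.1 pos [248.2 518.2 230.5] ang 1.124 q [ 0.98  0.31  0.05  1.3  -0.    1.43] F [ 0.1 -0.4 -0.1] w 85.7
[{tx: -0.0308, ty: 0.0069, tz: -0.0356, spin: -0.0218}, {tx: -0.0316, ty: 0.0069, tz: -0.0349, spin: -0.0218}, {tx: -0.0324, ty: 0.0069, tz: -0.0342, spin: -0.0218}, {tx: -0.0331, ty: 0.0069, tz: -0.0335, spin: -0.0218}, {tx: -0.0338, ty: 0.0069, tz: -0.0328, spin: -0.0218}, {tx: -0.0345, ty: 0.0069, tz: -0.0321, spin: -0.0218}, {tx: -0.0352, ty: 0.0069, tz: -0.0313, spin: -0.0218}, {tx: -0.0359, ty: 0.0069, tz: -0.0305, spin: -0.0218}, {tx: -0.0366, ty: 0.0069, tz: -0.0297, spin: -0.0218}, {tx: -0.0372, ty: 0.0069, tz: -0.0289, spin: -0.0218}, {tx: -0.0378, ty: 0.0069, tz: -0.0281, spin: -0.0218}, {tx: -0.0384, ty: 0.0069, tz: -0.0273, spin: -0.0218}, {tx: -0.039, ty: 0.0069, tz: -0.0264, spin: -0.0218}, {tx: -0.0396, ty: 0.0069, tz: -0.0256, spin: -0.0218}, {tx: -0.0401, ty: 0.0069, tz: -0.0247, spin: -0.0218}, {tx: -0.0406, ty: 0.0069, tz: -0.0238, spin: -0.0218}]
```

arm_command(
  deltas=[
    {"tx": -0.031, "ty": 0.003, "tz": -0.035},
    {"tx": -0.031, "ty": 0.003, "tz": -0.035},
    {"tx": -0.031, "ty": 0.003, "tz": -0.035},
    {"tx": -0.031, "ty": 0.003, "tz": -0.035},
    {"tx": -0.031, "ty": 0.003, "tz": -0.035},
    {"tx": -0.031, "ty": 0.003, "tz": -0.035},
    {"tx": -0.031, "ty": 0.003, "tz": -0.035},
    {"tx": -0.031, "ty": 0.003, "tz": -0.035},
    {"tx": -0.031, "ty": 0.003, "tz": -0.035},
    {"tx": -0.031, "ty": 0.003, "tz": -0.035},
  ],
  hand=0.0854,
  grip_force=30,
)

```text
$.deltas[0]: bad value
```

```bash
python3 plan.py 549 -173 120 1.473 8
```

```text
t 0.1 pos [248.2 518.2 230.5] ang 1.124 q [ 0.98  0.31  0.05  1.3  -0.    1.43] F [ 0.1 -0.4 -0.1] w 85.7
[{tx: -0.0617, ty: 0.0138, tz: -0.0712, spin: -0.0436}, {tx: -0.0647, ty: 0.0138, tz: -0.0685, spin: -0.0436}, {tx: -0.0676, ty: 0.0138, tz: -0.0656, spin: -0.0436}, {tx: -0.0704, ty: 0.0138, tz: -0.0626, spin: -0.0436}, {tx: -0.0731, ty: 0.0138, tz: -0.0595, spin: -0.0436}, {tx: -0.0756, ty: 0.0138, tz: -0.0562, spin: -0.0436}, {tx: -0.078, ty: 0.0138, tz: -0.0529, spin: -0.0436}, {tx: -0.0802, ty: 0.0138, tz: -0.0494, spin: -0.0436}]
```

Every row needs all four fields.

arm_command(
  deltas=[
    {"tx": -0.031, "ty": 0.003, "tz": -0.035, "spin": 0},
    {"tx": -0.031, "ty": 0.003, "tz": -0.035, "spin": 0},
    {"tx": -0.031, "ty": 0.003, "tz": -0.035, "spin": 0},
    {"tx": -0.031, "ty": 0.003, "tz": -0.035, "spin": 0},
    {"tx": -0.031, "ty": 0.003, "tz": -0.035, "spin": 0},
    {"tx": -0.031, "ty": 0.003, "tz": -0.035, "spin": 0},
    {"tx": -0.031, "ty": 0.003, "tz": -0.035, "spin": 0},
    {"tx": -0.031, "ty": 0.003, "tz": -0.035, "spin": 0},
    {"tx": -0.031, "ty": 0.003, "tz": -0.035, "spin": 0},
    {"tx": -0.031, "ty": 0.003, "tz": -0.035, "spin": 0},
  ],
  hand=0.0854,
  grip_force=30,
)

```text
t: 1.35
tool_pos: [430.3, 86.3, 201.0]
ee_rot: [[0.432, -0.0, -0.902], [0.902, 0.0, 0.432], [0.0, -1.0, 0.0]]
force: [0.6, 0.2, -0.1]
grip_width: 85.0
```

```bash
python3 plan.py 549 -173 120 1.473 8
```

```text
t 1.35 pos [430.3  86.3 201. ] ang 1.124 q [ 0.01  0.06 -0.34  1.17  0.    0.46] F [ 0.6  0.2 -0.1] w 85.0
[{tx: -0.0228, ty: 0.0101, tz: -0.0274, spin: -0.0436}, {tx: -0.024, ty: 0.0101, tz: -0.0264, spin: -0.0436}, {tx: -0.0251, ty: 0.0101, tz: -0.0253, spin: -0.0436}, {tx: -0.0262, ty: 0.0101, tz: -0.0242, spin: -0.0436}, {tx: -0.0272, ty: 0.0101, tz: -0.023, spin: -0.0436}, {tx: -0.0282, ty: 0.0101, tz: -0.0218, spin: -0.0436}, {tx: -0.0291, ty: 0.0101, tz: -0.0205, spin: -0.0436}, {tx: -0.03, ty: 0.0101, tz: -0.0193, spin: -0.0436}]
```

arm_command(
  deltas=[
    {"tx": -0.0228, "ty": 0.01, "tz": -0.0274, "spin": -0.0436},
    {"tx": -0.024, "ty": 0.01, "tz": -0.0264, "spin": -0.0436},
    {"tx": -0.0251, "ty": 0.01, "tz": -0.0253, "spin": -0.0436},
    {"tx": -0.0262, "ty": 0.01, "tz": -0.0242, "spin": -0.0436},
    {"tx": -0.0272, "ty": 0.01, "tz": -0.023, "spin": -0.0436},
    {"tx": -0.0282, "ty": 0.01, "tz": -0.0218, "spin": -0.0436},
    {"tx": -0.0291, "ty": 0.01, "tz": -0.0205, "spin": -0.0436},
    {"tx": -0.03, "ty": 0.01, "tz": -0.0193, "spin": -0.0436},
    {"tx": 0, "ty": 0, "tz": 0, "spin": 0},
  ],
)

```text
t: 2.48
tool_pos: [549.0, -173.3, 119.7]
ee_rot: [[0.101, -0.001, -0.995], [0.995, 0.001, 0.101], [0.0, -1.0, 0.002]]
force: [-0.5, 0.9, 0.5]
grip_width: 85.2
```

```bash
python3 plan.py 549 -173 50 1.473 2;python3 - <<'E'
from h import *
T=get_image('top');S_=get_image('scene')
a=cv2.resize(T[150:250,290:410],None,fx=4,fy=4,interpolation=cv2.INTER_CUBIC)
b=cv2.resize(S_[120:220,250:350],None,fx=4,fy=4,interpolation=cv2.INTER_CUBIC)
cv2.imwrite('pics/v1.png',np.hstack([a[:400],b[:400,:320]])[:,:,::-1])
E
```

```text
t 2.48 pos [ 549.  -173.3  119.7] ang 1.47 q [-0.45  0.37 -0.15  1.05 -0.   -0.34] F [-0.5  0.9  0.5] w 85.2
[{tx: 0.0002, ty: 0.0349, tz: 0.0, spin: -0.0015}, {tx: 0.0002, ty: 0.0349, tz: 0.0, spin: -0.0015}]
```

View pics/v1.png

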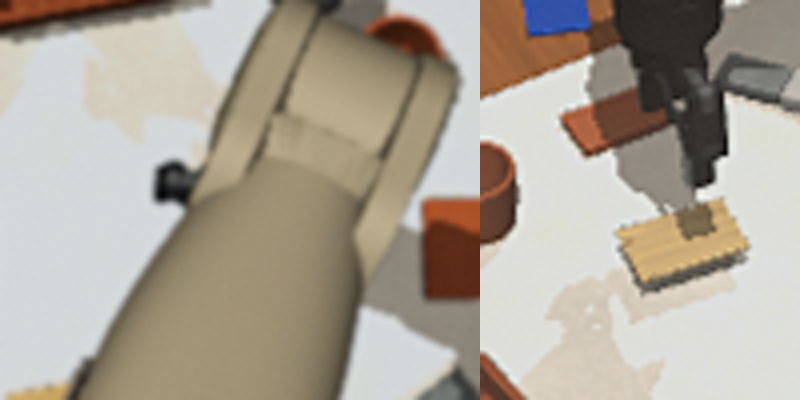

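The top view is blocked by the arm. In the scene view the open gripper stands over the sheet (crop 690,235). Descending.

arm_command(
  deltas=[
    {"tx": 0, "ty": 0.02, "tz": 0, "spin": 0},
    {"tx": 0, "ty": 0.02, "tz": 0, "spin": 0},
    {"tx": 0, "ty": 0.02, "tz": 0, "spin": 0},
    {"tx": 0, "ty": 0.02, "tz": 0, "spin": 0},
    {"tx": 0, "ty": 0.012, "tz": 0, "spin": 0},
    {"tx": 0, "ty": 0.008, "tz": 0, "spin": 0},
    {"tx": 0, "ty": 0, "tz": 0, "spin": 0},
  ],
)

```text
t: 3.45
tool_pos: [548.7, -171.0, 21.1]
ee_rot: [[0.098, -0.0, -0.995], [0.995, 0.0, 0.098], [0.0, -1.0, 0.001]]
force: [0.9, -0.2, 0.3]
grip_width: 85.4
```

arm_command(
  deltas=[
    {"tx": 0, "ty": 0, "tz": 0, "spin": 0},
    {"tx": 0, "ty": 0, "tz": 0, "spin": 0},
    {"tx": 0, "ty": 0, "tz": 0, "spin": 0},
    {"tx": 0, "ty": 0, "tz": 0, "spin": 0},
    {"tx": 0, "ty": 0, "tz": 0, "spin": 0},
    {"tx": 0, "ty": 0, "tz": 0, "spin": 0},
  ],
  hand=0.054,
  grip_force=25,
)

```text
t: 4.2
tool_pos: [549.5, -171.7, 22.2]
ee_rot: [[0.098, 0.001, -0.995], [0.995, -0.001, 0.098], [-0.0, -1.0, -0.001]]
force: [-1.5, 0.2, 5.8]
grip_width: 59.2
```

```bash
python3 plan.py;python3 - <<'E'
from h import *
S_=get_image('scene')
b=cv2.resize(S_[130:210,250:350],None,fx=7,fy=7,interpolation=cv2.INTER_CUBIC)
cv2.imwrite('pics/v2.png',b[:,:,::-1])
E
```

```text
t 4.2 pos [ 549.5 -171.7   22.2] ang 1.473 q [-0.44  0.46 -0.28  0.83  0.   -0.34] F [-1.5  0.2  5.8] w 59.2
```

View pics/v2.png

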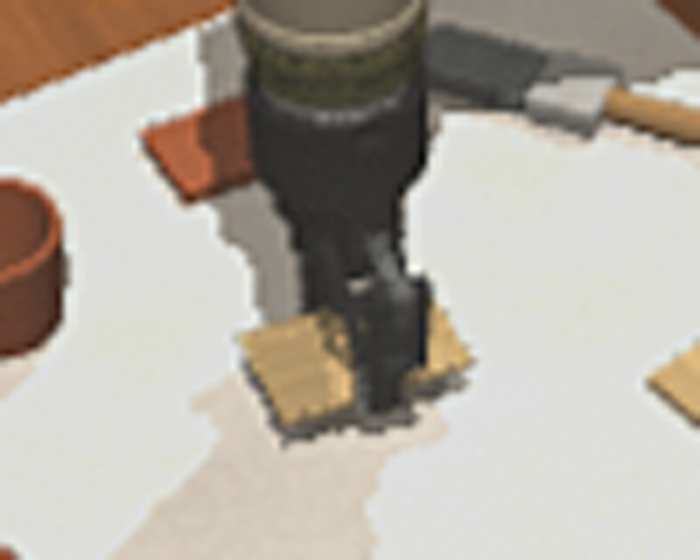

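Gripped at 59.2 mm, as expected. Lifting straight up.

arm_command(
  deltas=[
    {"tx": 0, "ty": -0.005, "tz": 0, "spin": 0},
    {"tx": 0, "ty": -0.015, "tz": 0, "spin": 0},
    {"tx": 0, "ty": -0.025, "tz": 0, "spin": 0},
    {"tx": 0, "ty": -0.025, "tz": 0, "spin": 0},
    {"tx": 0, "ty": -0.02, "tz": 0, "spin": 0},
    {"tx": 0, "ty": -0.01, "tz": 0, "spin": 0},
  ],
)

```text
t: 5.0
tool_pos: [549.7, -171.8, 123.3]
ee_rot: [[0.098, 0.002, -0.995], [0.995, -0.001, 0.098], [-0.001, -1.0, -0.002]]
force: [0.5, -0.4, 0.9]
grip_width: 59.1
```

```bash
python3 plan.py 518 112 120 -0.093 15; python3 - <<'E'
from h import *
S_=get_image('scene')
b=cv2.resize(S_[90:210,250:370],None,fx=5,fy=5,interpolation=cv2.INTER_CUBIC)
cv2.imwrite('pics/v3.png',b[:,:,::-1])
E
```

```text
t 5.0 pos [ 549.7 -171.8  123.3] ang 1.473 q [-0.44  0.37 -0.15  1.05  0.   -0.34] F [ 0.5 -0.4  0.9] w 59.1
[{tx: 0.0186, ty: 0.0002, tz: 0.004, spin: 0.1044}, {tx: 0.0181, ty: 0.0002, tz: 0.0059, spin: 0.1044}, {tx: 0.0174, ty: 0.0002, tz: 0.0077, spin: 0.1044}, {tx: 0.0165, ty: 0.0002, tz: 0.0095, spin: 0.1044}, {tx: 0.0154, ty: 0.0002, tz: 0.0112, spin: 0.1044}, {tx: 0.0142, ty: 0.0002, tz: 0.0127, spin: 0.1044}, {tx: 0.0128, ty: 0.0002, tz: 0.0141, spin: 0.1044}, {tx: 0.0112, ty: 0.0002, tz: 0.0154, spin: 0.1044}, {tx: 0.0096, ty: 0.0002, tz: 0.0165, spin: 0.1044}, {tx: 0.0078, ty: 0.0002, tz: 0.0174, spin: 0.1044}, {tx: 0.006, ty: 0.0002, tz: 0.0181, spin: 0.1044}, {tx: 0.004, ty: 0.0002, tz: 0.0186, spin: 0.1044}, {tx: 0.0021, ty: 0.0002, tz: 0.0189, spin: 0.1044}, {tx: 0.0001, ty: 0.0002, tz: 0.019, spin: 0.1044}, {tx: -0.0019, ty: 0.0002, tz: 0.0189, spin: 0.1044}]
```

View pics/v3.png

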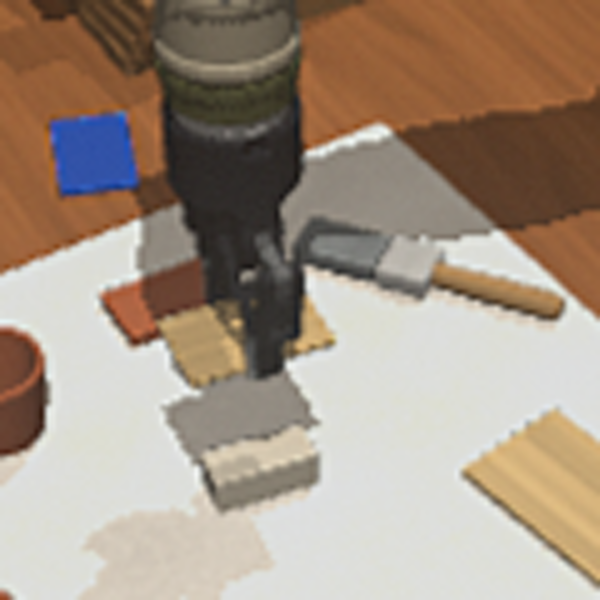

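The sheet is held level at crop (245,340) and the block is left bare at (260,470). Carrying it to the board.

arm_command(
  deltas=[
    {"tx": 0.0186, "ty": 0, "tz": 0.004, "spin": 0.1044},
    {"tx": 0.0181, "ty": 0, "tz": 0.0059, "spin": 0.1044},
    {"tx": 0.0174, "ty": 0, "tz": 0.0077, "spin": 0.1044},
    {"tx": 0.0165, "ty": 0, "tz": 0.0095, "spin": 0.1044},
    {"tx": 0.0154, "ty": 0, "tz": 0.0112, "spin": 0.1044},
    {"tx": 0.0142, "ty": 0, "tz": 0.0127, "spin": 0.1044},
    {"tx": 0.0128, "ty": 0, "tz": 0.0141, "spin": 0.1044},
    {"tx": 0.0112, "ty": 0, "tz": 0.0154, "spin": 0.1044},
    {"tx": 0.0096, "ty": 0, "tz": 0.0165, "spin": 0.1044},
    {"tx": 0.0078, "ty": 0, "tz": 0.0174, "spin": 0.1044},
  ],
)

```text
t: 6.3
tool_pos: [527.1, 18.5, 120.7]
ee_rot: [[0.911, -0.001, -0.413], [0.413, 0.0, 0.911], [-0.001, -1.0, 0.001]]
force: [0.1, -0.1, 0.3]
grip_width: 59.2
```

arm_command(
  deltas=[
    {"tx": 0.006, "ty": 0, "tz": 0.0181, "spin": 0.1044},
    {"tx": 0.004, "ty": 0, "tz": 0.0186, "spin": 0.1044},
    {"tx": 0.0021, "ty": 0, "tz": 0.0189, "spin": 0.1044},
    {"tx": 0, "ty": 0, "tz": 0.019, "spin": 0.1044},
    {"tx": -0.0019, "ty": 0, "tz": 0.0189, "spin": 0.1044},
    {"tx": 0, "ty": 0, "tz": 0, "spin": 0},
    {"tx": 0, "ty": 0, "tz": 0, "spin": 0},
  ],
)

```text
t: 7.18
tool_pos: [516.9, 112.0, 121.0]
ee_rot: [[0.996, -0.001, 0.092], [-0.092, -0.0, 0.996], [-0.001, -1.0, -0.0]]
force: [0.1, -0.3, -0.4]
grip_width: 59.0
```

```bash
python3 plan.py 518 112 50 -0.093 3; python3 plan.py
```

```text
t 7.17 pos [516.9 112.  121. ] ang -0.092 q [ 0.06  0.29 -0.27  1.02 -0.    1.72] F [ 0.1 -0.3 -0.4] w 59.0
[{tx: 0.0004, ty: 0.0237, tz: 0.0, spin: 0.0004}, {tx: 0.0004, ty: 0.0237, tz: 0.0, spin: 0.0004}, {tx: 0.0004, ty: 0.0237, tz: 0.0, spin: 0.0004}]
t 7.17 pos [516.9 112.  121. ] ang -0.092 q [ 0.06  0.29 -0.27  1.02 -0.    1.72] F [ 0.1 -0.3 -0.4] w 59.0
```

arm_command(
  deltas=[
    {"tx": 0.001, "ty": 0.02, "tz": 0, "spin": 0},
    {"tx": 0, "ty": 0.025, "tz": 0, "spin": 0},
    {"tx": 0, "ty": 0.02, "tz": 0, "spin": 0},
    {"tx": 0, "ty": 0.012, "tz": 0, "spin": 0},
    {"tx": 0, "ty": 0.006, "tz": 0, "spin": 0},
    {"tx": 0, "ty": 0.004, "tz": 0, "spin": 0},
    {"tx": 0, "ty": 0, "tz": 0, "spin": 0},
  ],
)

```text
t: 8.05
tool_pos: [518.4, 112.2, 34.5]
ee_rot: [[0.996, 0.001, 0.093], [-0.093, 0.0, 0.996], [0.0, -1.0, 0.0]]
force: [-0.4, -0.3, -0.3]
grip_width: 58.9
```

```bash
python3 plan.py; python3 - <<'E'
from h import *
S_=get_image('scene');T=get_image('top')
b=cv2.resize(S_[190:290,310:410],None,fx=4,fy=4,interpolation=cv2.INTER_CUBIC)
a=cv2.resize(T[160:260,220:320],None,fx=4,fy=4,interpolation=cv2.INTER_CUBIC)
cv2.imwrite('pics/v4.png',np.hstack([a,b])[:,:,::-1])
E
```

```text
t 8.05 pos [518.4 112.2  34.5] ang -0.093 q [ 0.06  0.37 -0.39  0.81  0.    1.73] F [-0.4 -0.3 -0.3] w 58.9
```

View pics/v4.png

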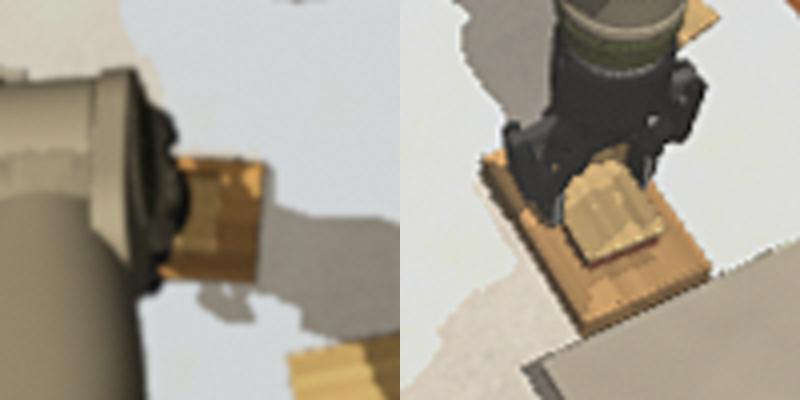

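The scene view shows the sheet aligned over the tile (right crop 615,225), with the tile edge just visible below it. Lowering gently.

arm_command(
  deltas=[
    {"tx": 0, "ty": 0.002, "tz": 0, "spin": 0},
    {"tx": 0, "ty": 0.002, "tz": 0, "spin": 0},
    {"tx": 0, "ty": 0.001, "tz": 0, "spin": 0},
    {"tx": 0, "ty": 0, "tz": 0, "spin": 0},
  ],
)

```text
t: 8.65
tool_pos: [518.1, 112.3, 29.2]
ee_rot: [[0.996, -0.0, 0.093], [-0.093, 0.0, 0.996], [-0.0, -1.0, 0.0]]
force: [0.2, -0.1, 0.1]
grip_width: 59.3
```

arm_command(
  deltas=[
    {"tx": 0, "ty": 0.001, "tz": 0, "spin": 0},
    {"tx": 0, "ty": 0, "tz": 0, "spin": 0},
  ],
)

```text
t: 8.9
tool_pos: [518.2, 112.3, 28.3]
ee_rot: [[0.996, 0.0, 0.093], [-0.093, 0.0, 0.996], [0.0, -1.0, 0.0]]
force: [-0.3, 0.1, -0.2]
grip_width: 59.0
```

arm_command(
  deltas=[
    {"tx": 0, "ty": 0.001, "tz": 0, "spin": 0},
    {"tx": 0, "ty": 0, "tz": 0, "spin": 0},
  ],
)

```text
t: 9.15
tool_pos: [518.3, 112.3, 28.2]
ee_rot: [[0.996, 0.001, 0.093], [-0.093, 0.0, 0.996], [0.001, -1.0, 0.0]]
force: [-2.9, -0.3, 7.8]
grip_width: 59.0
```

Contact at 7.8 N. Releasing in stages.

arm_command(
  deltas=[
    {"tx": 0, "ty": 0, "tz": 0, "spin": 0},
    {"tx": 0, "ty": 0, "tz": 0, "spin": 0},
    {"tx": 0, "ty": 0, "tz": 0, "spin": 0},
  ],
  hand=0.066,
)

```text
t: 9.52
tool_pos: [518.1, 112.2, 27.1]
ee_rot: [[0.996, -0.0, 0.093], [-0.093, 0.0, 0.996], [-0.0, -1.0, 0.0]]
force: [0.2, -0.2, -0.4]
grip_width: 65.9
```

arm_command(
  deltas=[
    {"tx": 0, "ty": 0, "tz": 0, "spin": 0},
    {"tx": 0, "ty": 0, "tz": 0, "spin": 0},
    {"tx": 0, "ty": -0.005, "tz": 0, "spin": 0},
    {"tx": 0, "ty": -0.02, "tz": 0, "spin": 0},
    {"tx": 0, "ty": -0.03, "tz": 0, "spin": 0},
    {"tx": 0, "ty": -0.03, "tz": 0, "spin": 0},
    {"tx": 0, "ty": -0.03, "tz": 0, "spin": 0},
  ],
  hand=0.0854,
)

```text
t: 10.4
tool_pos: [518.1, 112.2, 143.7]
ee_rot: [[0.996, 0.0, 0.093], [-0.093, 0.0, 0.996], [0.0, -1.0, 0.0]]
force: [-0.2, -1.0, -0.0]
grip_width: 85.2
```

```bash
python3 plan.py 522 -355 120 1.59 15; python3 - <<'E'
from h import *
S_=get_image('scene')
cv2.imwrite('pics/v5raw.png',S_[:,:,::-1])
b=cv2.resize(S_[190:290,310:410],None,fx=6,fy=6,interpolation=cv2.INTER_CUBIC)
cv2.imwrite('pics/v5.png',b[:,:,::-1])
E
```

```text
t 10.4 pos [518.1 112.2 143.7] ang -0.093 q [ 0.06  0.27 -0.23  1.07  0.    1.73] F [-0.2 -1.  -0. ] w 85.2
[{tx: 0.0032, ty: 0.0016, tz: -0.031, spin: -0.1122}, {tx: -0.0003, ty: 0.0016, tz: -0.0311, spin: -0.1122}, {tx: -0.0038, ty: 0.0016, tz: -0.0309, spin: -0.1122}, {tx: -0.0073, ty: 0.0016, tz: -0.0303, spin: -0.1122}, {tx: -0.0106, ty: 0.0016, tz: -0.0293, spin: -0.1122}, {tx: -0.0138, ty: 0.0016, tz: -0.0279, spin: -0.1122}, {tx: -0.0169, ty: 0.0016, tz: -0.0262, spin: -0.1122}, {tx: -0.0197, ty: 0.0016, tz: -0.0241, spin: -0.1122}, {tx: -0.0223, ty: 0.0016, tz: -0.0218, spin: -0.1122}, {tx: -0.0246, ty: 0.0016, tz: -0.0192, spin: -0.1122}, {tx: -0.0266, ty: 0.0016, tz: -0.0163, spin: -0.1122}, {tx: -0.0282, ty: 0.0016, tz: -0.0132, spin: -0.1122}, {tx: -0.0295, ty: 0.0016, tz: -0.01, spin: -0.1122}, {tx: -0.0304, ty: 0.0016, tz: -0.0066, spin: -0.1122}, {tx: -0.031, ty: 0.0016, tz: -0.0032, spin: -0.1122}]
```

View pics/v5.png

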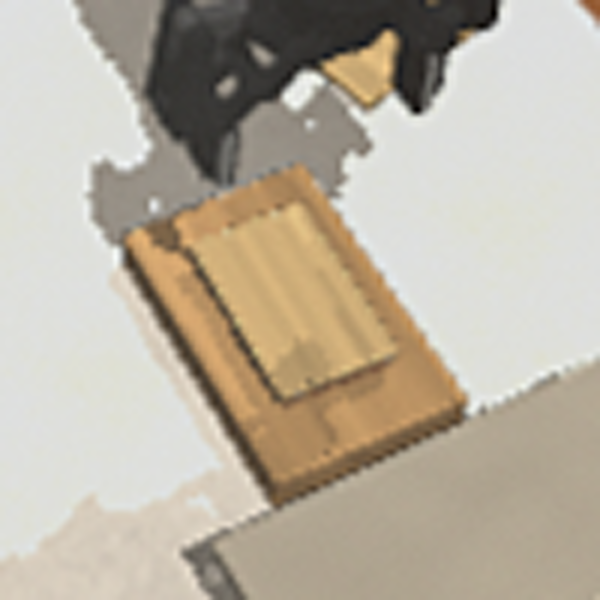

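The sheet lies squarely on the tile (crop 300,300) and the board has not moved. Going for the second tile.

arm_command(
  deltas=[
    {"tx": 0.0032, "ty": 0.0015, "tz": -0.031, "spin": -0.112},
    {"tx": -0.0003, "ty": 0.0015, "tz": -0.0311, "spin": -0.112},
    {"tx": -0.0038, "ty": 0.0015, "tz": -0.0309, "spin": -0.112},
    {"tx": -0.0073, "ty": 0.0015, "tz": -0.0303, "spin": -0.112},
    {"tx": -0.0106, "ty": 0.0015, "tz": -0.0293, "spin": -0.112},
    {"tx": -0.0138, "ty": 0.0015, "tz": -0.0279, "spin": -0.112},
    {"tx": -0.0169, "ty": 0.0015, "tz": -0.0262, "spin": -0.112},
    {"tx": -0.0197, "ty": 0.0015, "tz": -0.0241, "spin": -0.112},
    {"tx": -0.0223, "ty": 0.0015, "tz": -0.0218, "spin": -0.112},
    {"tx": -0.0246, "ty": 0.0015, "tz": -0.0192, "spin": -0.112},
  ],
)

```text
t: 11.7
tool_pos: [520.4, -200.3, 127.5]
ee_rot: [[0.514, 0.0, -0.858], [0.858, -0.0, 0.514], [0.0, -1.0, -0.0]]
force: [0.5, 0.1, 0.2]
grip_width: 85.6
```

arm_command(
  deltas=[
    {"tx": -0.0266, "ty": 0.0015, "tz": -0.0163, "spin": -0.112},
    {"tx": -0.0282, "ty": 0.0015, "tz": -0.0132, "spin": -0.112},
    {"tx": -0.0295, "ty": 0.0015, "tz": -0.01, "spin": -0.112},
    {"tx": -0.0304, "ty": 0.0015, "tz": -0.0066, "spin": -0.112},
    {"tx": -0.031, "ty": 0.0015, "tz": -0.0032, "spin": -0.112},
    {"tx": 0, "ty": 0, "tz": 0, "spin": 0},
  ],
)

```text
t: 12.45
tool_pos: [521.2, -357.3, 119.5]
ee_rot: [[-0.013, 0.0, -1.0], [1.0, -0.001, -0.013], [-0.001, -1.0, -0.0]]
force: [-0.7, 0.9, 0.4]
grip_width: 85.3
```

```bash
python3 plan.py 521.7 -355 50 1.59 2; cat > m1.py <<'E'
from h import *
np.set_printoptions(precision=3,suppress=True)
T=get_image('top');Sc=get_image('scene')
cv2.imwrite('pics/top2.png',T[:,:,::-1]);cv2.imwrite('pics/sc2.png',Sc[:,:,::-1])
for nm,kind,sz,z0,rt,rs,a in [
 ('board','any',(150,100,24),0,(228,190,296,240),(322,210,392,280),1.5)]:
    for n,im,r in(('top',T,rt),('scene',Sc,rs)):
        x0=back(n,[[(r[0]+r[2])/2,(r[1]+r[3])/2]],z0)[0]
        print(nm,n,fit(n,im,kind,r,sz,z0,(x0[0],x0[1],a)))
a=cv2.resize(T[185:245,225:300],None,fx=8,fy=8,interpolation=cv2.INTER_CUBIC)
cv2.imwrite('pics/v6.png',a[:,:,::-1])
b=cv2.resize(Sc[120:180,250:320],None,fx=8,fy=8,interpolation=cv2.INTER_CUBIC)
cv2.imwrite('pics/v7.png',b[:,:,::-1])
E
python3 m1.py
```

```text
t 12.45 pos [ 521.2 -357.3  119.5] ang 1.584 q [-0.73  0.47  0.01  1.1  -0.   -0.74] F [-0.7  0.9  0.4] w 85.3
[{tx: 0.0011, ty: 0.0348, tz: -0.0003, spin: -0.0029}, {tx: 0.0011, ty: 0.0348, tz: -0.0003, spin: -0.0029}]
board top [516.901 112.606   1.502   0.023]
board scene [517.199 110.146   1.495   0.06 ]
```

View pics/v6.png

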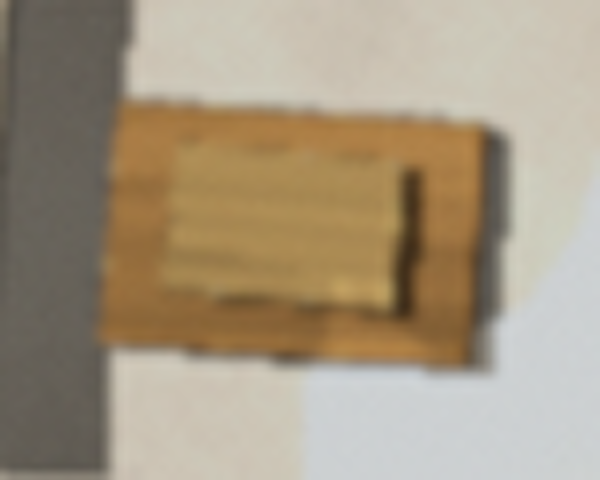

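View pics/v7.png

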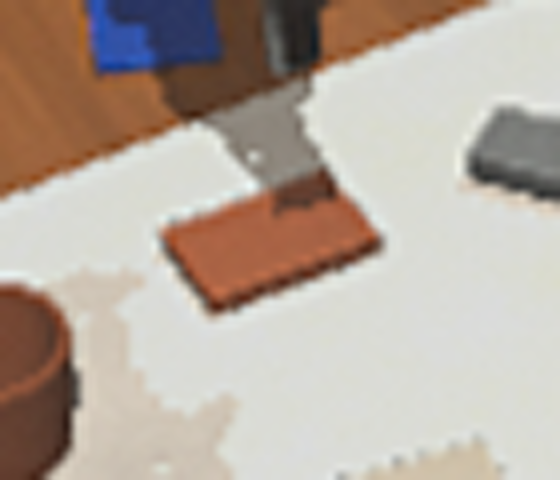

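```bash
python3 - <<'E'
from h import *
np.set_printoptions(precision=2,suppress=True)
c=(np.array([(178,145),(409,160),(393,310),(164,291)])+.5)/8-.5+[225,185]
w=back('top',c,41)[:,:2];print(w.mean(0),[np.linalg.norm(w[i]-w[i-1]) for i in range(4)])
d=w[0]+w[3]-w[1]-w[2];print(np.arctan2(d[1],d[0]))
# scene: v5 corners scale 6 off (310,190)
c=(np.array([(192,245),(302,205),(398,352),(287,405)])+.5)/6-.5+[310,190]
w=back('scene',c,41)[:,:2];print(w.mean(0),[np.linalg.norm(w[i]-w[i-1]) for i in range(4)])
d=w[2]+w[3]-w[1]-w[0];print(np.arctan2(d[1],d[0]))
E
```

```text
[518.22 111.78] [np.float64(58.58594695826763), np.float64(92.59660008297008), np.float64(60.27074292630919), np.float64(91.52216040213003)]
1.4910977437424333
[520.64 114.37] [np.float64(94.2171324676062), np.float64(57.59727771588876), np.float64(89.72569250572072), np.float64(58.29614518705859)]
1.4734763096014392
```

The sheet measures about (518,112), yaw about 1.48, squarely over the tile. The tile to fetch lies undisturbed under the gripper (crop 270,250). Descending.

arm_command(
  deltas=[
    {"tx": 0.0022, "ty": 0.025, "tz": 0, "spin": 0},
    {"tx": 0, "ty": 0.03, "tz": 0, "spin": 0},
    {"tx": 0, "ty": 0.03, "tz": 0, "spin": 0},
    {"tx": 0, "ty": 0.018, "tz": 0, "spin": 0},
    {"tx": 0, "ty": 0.01, "tz": 0, "spin": 0},
    {"tx": 0, "ty": 0.005, "tz": 0, "spin": 0},
    {"tx": 0, "ty": 0, "tz": 0, "spin": 0},
  ],
)

```text
t: 13.42
tool_pos: [521.7, -353.0, 2.2]
ee_rot: [[-0.016, 0.001, -1.0], [1.0, -0.0, -0.016], [-0.0, -1.0, -0.001]]
force: [0.8, 0.0, 0.7]
grip_width: 85.3
```

arm_command(
  deltas=[
    {"tx": 0, "ty": 0, "tz": 0, "spin": 0},
    {"tx": 0, "ty": 0, "tz": 0, "spin": 0},
    {"tx": 0, "ty": 0, "tz": 0, "spin": 0},
    {"tx": 0, "ty": 0, "tz": 0, "spin": 0},
    {"tx": 0, "ty": 0, "tz": 0, "spin": 0},
    {"tx": 0, "ty": 0, "tz": 0, "spin": 0},
  ],
  hand=0.048,
  grip_force=40,
)

```text
t: 14.18
tool_pos: [521.9, -353.4, 2.8]
ee_rot: [[-0.016, 0.001, -1.0], [1.0, -0.001, -0.016], [-0.001, -1.0, -0.001]]
force: [-0.6, -0.2, 5.5]
grip_width: 52.9
```

```bash
python3 plan.py;python3 - <<'E'
from h import *
S_=get_image('scene')
b=cv2.resize(S_[100:180,240:340],None,fx=7,fy=7,interpolation=cv2.INTER_CUBIC)
cv2.imwrite('pics/v8.png',b[:,:,::-1])
E
```

```text
t 14.18 pos [ 521.9 -353.4    2.8] ang 1.587 q [-0.72  0.57 -0.15  0.85  0.   -0.74] F [-0.6 -0.2  5.5] w 52.9
```

View pics/v8.png

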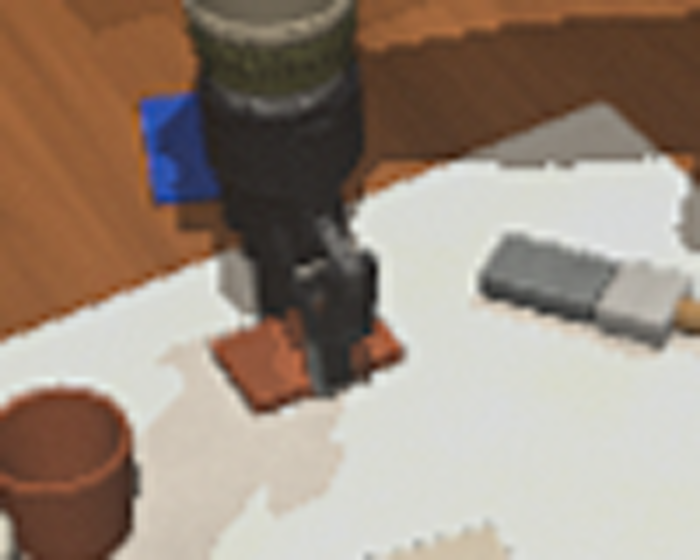

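Gripped at about 53 mm with the jaws near mid-length. Lifting, then carrying.

arm_command(
  deltas=[
    {"tx": 0, "ty": -0.005, "tz": 0, "spin": 0},
    {"tx": 0, "ty": -0.015, "tz": 0, "spin": 0},
    {"tx": 0, "ty": -0.03, "tz": 0, "spin": 0},
    {"tx": 0, "ty": -0.04, "tz": 0, "spin": 0},
    {"tx": 0, "ty": -0.03, "tz": 0, "spin": 0},
    {"tx": 0, "ty": -0.01, "tz": 0, "spin": 0},
  ],
)

```text
t: 14.98
tool_pos: [522.4, -353.7, 134.7]
ee_rot: [[-0.016, 0.003, -1.0], [1.0, -0.003, -0.016], [-0.003, -1.0, -0.003]]
force: [1.6, -1.4, -1.2]
grip_width: 52.7
```

```bash
python3 plan.py 518.2 112 132 -0.091 20; python3 - <<'E'
from h import *
S_=get_image('scene')
b=cv2.resize(S_[60:180,240:340],None,fx=5,fy=5,interpolation=cv2.INTER_CUBIC)
cv2.imwrite('pics/v9.png',b[:,:,::-1])
E
```

```text
t 14.97 pos [ 522.4 -353.7  134.7] ang 1.587 q [-0.72  0.46  0.02  1.13  0.   -0.74] F [ 1.6 -1.4 -1.2] w 52.7
[{tx: 0.0233, ty: 0.0001, tz: -0.0002, spin: 0.0839}, {tx: 0.0232, ty: 0.0001, tz: 0.0018, spin: 0.0839}, {tx: 0.023, ty: 0.0001, tz: 0.0037, spin: 0.0839}, {tx: 0.0226, ty: 0.0001, tz: 0.0056, spin: 0.0839}, {tx: 0.022, ty: 0.0001, tz: 0.0075, spin: 0.0839}, {tx: 0.0213, ty: 0.0001, tz: 0.0093, spin: 0.0839}, {tx: 0.0205, ty: 0.0001, tz: 0.0111, spin: 0.0839}, {tx: 0.0195, ty: 0.0001, tz: 0.0128, spin: 0.0839}, {tx: 0.0183, ty: 0.0001, tz: 0.0144, spin: 0.0839}, {tx: 0.0171, ty: 0.0001, tz: 0.0158, spin: 0.0839}, {tx: 0.0157, ty: 0.0001, tz: 0.0172, spin: 0.0839}, {tx: 0.0142, ty: 0.0001, tz: 0.0185, spin: 0.0839}, {tx: 0.0126, ty: 0.0001, tz: 0.0196, spin: 0.0839}, {tx: 0.0109, ty: 0.0001, tz: 0.0206, spin: 0.0839}, {tx: 0.0091, ty: 0.0001, tz: 0.0214, spin: 0.0839}, {tx: 0.0073, ty: 0.0001, tz: 0.0221, spin: 0.0839}, {tx: 0.0054, ty: 0.0001, tz: 0.0226, spin: 0.0839}, {tx: 0.0035, ty: 0.0001, tz: 0.023, spin: 0.0839}, {tx: 0.0016, ty: 0.0001, tz: 0.0232, spin: 0.0839}, {tx: -0.0004, ty: 0.0001, tz: 0.0233, spin: 0.0839}]
```

View pics/v9.png

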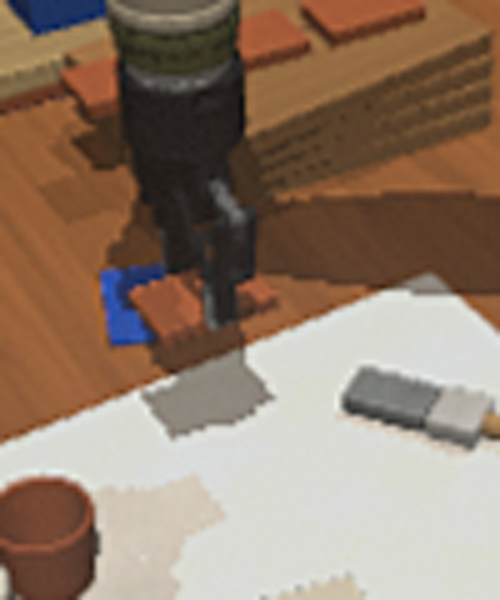

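The tile is held level at crop (205,300). Carrying.

arm_command(
  deltas=[
    {"tx": 0.0233, "ty": 0, "tz": -0.0002, "spin": 0.084},
    {"tx": 0.0232, "ty": 0, "tz": 0.0018, "spin": 0.084},
    {"tx": 0.023, "ty": 0, "tz": 0.0037, "spin": 0.084},
    {"tx": 0.0226, "ty": 0, "tz": 0.0056, "spin": 0.084},
    {"tx": 0.022, "ty": 0, "tz": 0.0075, "spin": 0.084},
    {"tx": 0.0213, "ty": 0, "tz": 0.0093, "spin": 0.084},
    {"tx": 0.0205, "ty": 0, "tz": 0.0111, "spin": 0.084},
    {"tx": 0.0195, "ty": 0, "tz": 0.0128, "spin": 0.084},
    {"tx": 0.0183, "ty": 0, "tz": 0.0144, "spin": 0.084},
    {"tx": 0.0171, "ty": 0, "tz": 0.0158, "spin": 0.084},
  ],
)

```text
t: 16.27
tool_pos: [518.4, -118.9, 130.3]
ee_rot: [[0.736, -0.002, -0.677], [0.677, 0.001, 0.736], [-0.001, -1.0, 0.002]]
force: [0.9, -0.9, -1.0]
grip_width: 52.4
```

arm_command(
  deltas=[
    {"tx": 0.0157, "ty": 0, "tz": 0.0172, "spin": 0.084},
    {"tx": 0.0142, "ty": 0, "tz": 0.0185, "spin": 0.084},
    {"tx": 0.0126, "ty": 0, "tz": 0.0196, "spin": 0.084},
    {"tx": 0.0109, "ty": 0, "tz": 0.0206, "spin": 0.084},
    {"tx": 0.0091, "ty": 0, "tz": 0.0214, "spin": 0.084},
    {"tx": 0.0073, "ty": 0, "tz": 0.0221, "spin": 0.084},
    {"tx": 0.0054, "ty": 0, "tz": 0.0226, "spin": 0.084},
    {"tx": 0.0035, "ty": 0, "tz": 0.023, "spin": 0.084},
    {"tx": 0.0016, "ty": 0, "tz": 0.0232, "spin": 0.084},
    {"tx": -0.0004, "ty": 0, "tz": 0.0233, "spin": 0.084},
  ],
)

```text
t: 17.52
tool_pos: [516.6, 113.5, 130.4]
ee_rot: [[0.995, -0.003, 0.096], [-0.096, -0.0, 0.995], [-0.002, -1.0, -0.0]]
force: [-0.2, 0.6, -1.5]
grip_width: 52.5
```

arm_command(
  deltas=[
    {"tx": 0, "ty": 0, "tz": 0, "spin": 0},
  ],
)

```text
t: 17.65
tool_pos: [516.5, 114.0, 130.5]
ee_rot: [[0.996, -0.002, 0.09], [-0.09, 0.0, 0.996], [-0.002, -1.0, -0.0]]
force: [0.3, -0.5, -1.6]
grip_width: 52.3
```

```bash
python3 plan.py 518.2 112 60 -0.091 3
```

```text
t 17.65 pos [516.5 114.  130.5] ang -0.091 q [ 0.07  0.28 -0.25  1.04  0.    1.73] F [ 0.3 -0.5 -1.6] w 52.3
[{tx: 0.0006, ty: 0.0235, tz: -0.0006, spin: 0.0002}, {tx: 0.0006, ty: 0.0235, tz: -0.0006, spin: 0.0002}, {tx: 0.0006, ty: 0.0235, tz: -0.0006, spin: 0.0002}]
```

arm_command(
  deltas=[
    {"tx": 0.0017, "ty": 0.02, "tz": -0.0018, "spin": 0},
    {"tx": 0, "ty": 0.025, "tz": 0, "spin": 0},
    {"tx": 0, "ty": 0.02, "tz": 0, "spin": 0},
    {"tx": 0, "ty": 0.01, "tz": 0, "spin": 0},
    {"tx": 0, "ty": 0.005, "tz": 0, "spin": 0},
    {"tx": 0, "ty": 0, "tz": 0, "spin": 0},
    {"tx": 0, "ty": 0, "tz": 0, "spin": 0},
  ],
)

```text
t: 18.52
tool_pos: [519.8, 110.8, 52.5]
ee_rot: [[0.996, 0.001, 0.093], [-0.093, 0.0, 0.996], [0.001, -1.0, 0.0]]
force: [0.2, 0.4, -1.8]
grip_width: 52.7
```

```bash
python3 plan.py; python3 - <<'E'
from h import *
S_=get_image('scene')
b=cv2.resize(S_[190:290,310:410],None,fx=6,fy=6,interpolation=cv2.INTER_CUBIC)
cv2.imwrite('pics/v10.png',b[:,:,::-1])
E
```

```text
t 18.52 pos [519.8 110.8  52.5] ang -0.093 q [ 0.06  0.35 -0.36  0.85  0.    1.72] F [ 0.2  0.4 -1.8] w 52.7
```

View pics/v10.png

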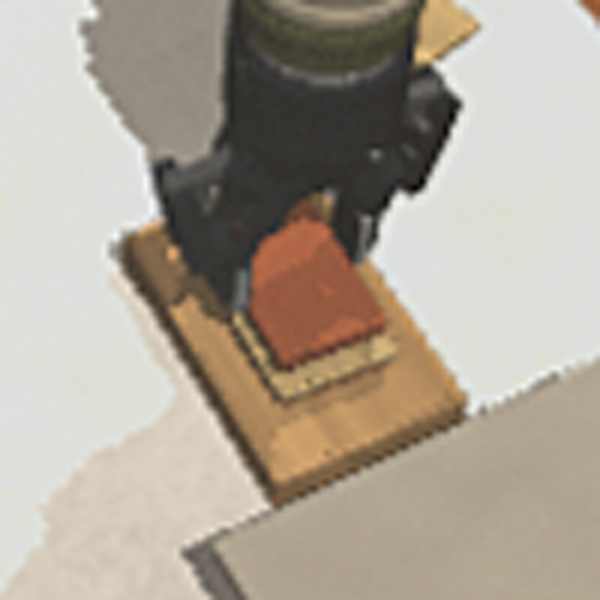

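arm_command(
  deltas=[
    {"tx": -0.0014, "ty": 0.002, "tz": 0.001, "spin": 0},
    {"tx": 0, "ty": 0.002, "tz": 0, "spin": 0},
    {"tx": 0, "ty": 0, "tz": 0, "spin": 0},
    {"tx": 0, "ty": 0, "tz": 0, "spin": 0},
  ],
)

```text
t: 19.08
tool_pos: [517.9, 112.0, 47.8]
ee_rot: [[0.996, 0.0, 0.093], [-0.093, 0.0, 0.996], [0.0, -1.0, 0.0]]
force: [0.2, 1.0, -1.5]
grip_width: 52.2
```

```bash
python3 plan.py; python3 - <<'E'
from h import *
S_=get_image('scene')
b=cv2.resize(S_[220:270,340:390],None,fx=12,fy=12,interpolation=cv2.INTER_CUBIC)
# overlay predicted tile (bottom z from 46) and sheet box
a=b[:,:,::-1].copy()
for p,sz,z0,c in(((518.2,111.9,1.479),(84,54,12),46,(255,0,0)),((518.2,111.9,1.479),(92,60,5),36,(0,255,0))):
    B=(proj('scene',box(*p,sz,z0))-[340,220]+.5)*12
    cv2.polylines(a,[np.int32(B[[4,5,7,6]])],True,c,1)
cv2.imwrite('pics/v11.png',a)
E
```

```text
t 19.07 pos [517.9 112.   47.8] ang -0.093 q [ 0.06  0.36 -0.37  0.84  0.    1.73] F [ 0.2  1.  -1.5] w 52.2
```

View pics/v11.png

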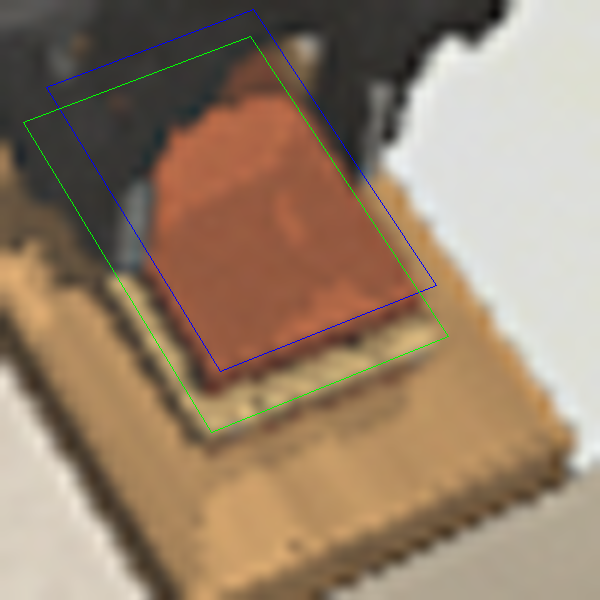

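The sheet overlay fits and the measured TCP equals the sheet's release point, so the tile should be centred. Lowering.

arm_command(
  deltas=[
    {"tx": 0, "ty": 0.0015, "tz": 0, "spin": 0},
    {"tx": 0, "ty": 0.0015, "tz": 0, "spin": 0},
    {"tx": 0, "ty": 0, "tz": 0, "spin": 0},
  ],
)

```text
t: 19.5
tool_pos: [517.8, 111.9, 44.6]
ee_rot: [[0.996, -0.0, 0.093], [-0.093, 0.0, 0.996], [-0.0, -1.0, -0.0]]
force: [-0.1, 0.4, -1.1]
grip_width: 52.6
```

arm_command(
  deltas=[
    {"tx": 0, "ty": 0.001, "tz": 0, "spin": 0},
    {"tx": 0, "ty": 0, "tz": 0, "spin": 0},
  ],
)

```text
t: 19.75
tool_pos: [518.0, 112.0, 43.9]
ee_rot: [[0.996, 0.0, 0.093], [-0.093, 0.0, 0.996], [0.0, -1.0, 0.0]]
force: [-0.5, 1.1, 0.1]
grip_width: 52.3
```

arm_command(
  deltas=[
    {"tx": 0, "ty": 0.001, "tz": 0, "spin": 0},
    {"tx": 0, "ty": 0, "tz": 0, "spin": 0},
  ],
)

```text
t: 20.0
tool_pos: [518.0, 112.0, 43.8]
ee_rot: [[0.996, 0.001, 0.093], [-0.093, 0.0, 0.996], [0.001, -1.0, 0.0]]
force: [-2.5, -0.6, 7.8]
grip_width: 52.6
```

Contact at 7.8 N. Releasing and retreating upward.

arm_command(
  deltas=[
    {"tx": 0, "ty": 0, "tz": 0, "spin": 0},
    {"tx": 0, "ty": 0, "tz": 0, "spin": 0},
    {"tx": 0, "ty": 0, "tz": 0, "spin": 0},
  ],
  hand=0.06,
)

```text
t: 20.38
tool_pos: [517.9, 112.0, 42.7]
ee_rot: [[0.996, -0.0, 0.093], [-0.093, 0.0, 0.996], [-0.0, -1.0, 0.0]]
force: [-0.1, -0.3, -0.3]
grip_width: 59.9
```

arm_command(
  deltas=[
    {"tx": 0, "ty": 0, "tz": 0, "spin": 0},
    {"tx": 0, "ty": -0.005, "tz": 0, "spin": 0},
    {"tx": 0, "ty": -0.02, "tz": 0, "spin": 0},
    {"tx": 0, "ty": -0.03, "tz": 0, "spin": 0},
    {"tx": 0, "ty": -0.03, "tz": 0, "spin": 0},
    {"tx": 0, "ty": 0, "tz": -0.04, "spin": 0},
    {"tx": 0, "ty": 0, "tz": -0.05, "spin": 0},
    {"tx": 0, "ty": 0, "tz": -0.05, "spin": 0},
    {"tx": 0, "ty": 0, "tz": -0.01, "spin": 0},
  ],
  hand=0.075,
)

```text
t: 21.5
tool_pos: [503.9, -39.8, 128.2]
ee_rot: [[0.995, 0.001, 0.097], [-0.097, -0.0, 0.995], [0.001, -1.0, -0.0]]
force: [-0.1, 0.3, -0.1]
grip_width: 75.1
```

```bash
python3 plan.py; cat > m2.py <<'E'
from h import *
import sys
np.set_printoptions(precision=3,suppress=True)
T=get_image('top');Sc=get_image('scene')
cv2.imwrite('pics/top3.png',T[:,:,::-1]);cv2.imwrite('pics/sc3.png',Sc[:,:,::-1])
a=cv2.resize(T[170:250,210:300],None,fx=5,fy=5,interpolation=cv2.INTER_CUBIC)
b=cv2.resize(Sc[205:285,320:390],None,fx=5,fy=5,interpolation=cv2.INTER_CUBIC)
cv2.imwrite('pics/%s.png'%sys.argv[1],np.hstack([a,b])[:,:,::-1])
E
python3 m2.py v12
```

```text
t 21.5 pos [503.9 -39.8 128.2] ang -0.097 q [-0.24  0.24 -0.32  1.02 -0.    1.43] F [-0.1  0.3 -0.1] w 75.1
```

View pics/v12.png

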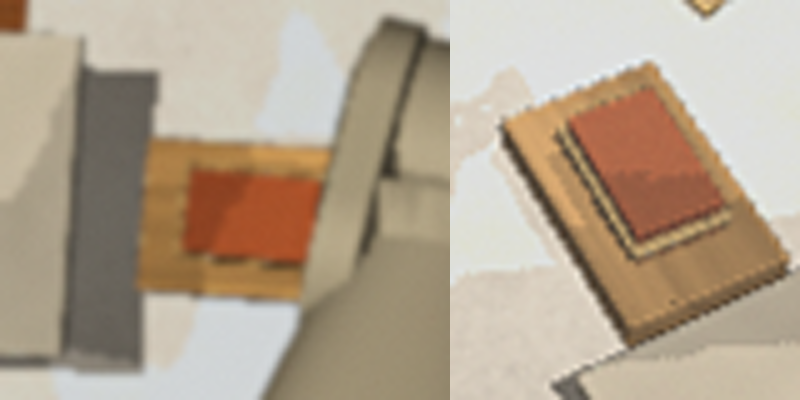

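```bash
python3 - <<'E'
from h import *
np.set_printoptions(precision=3,suppress=True)
Sc=imread('pics/sc3.png')
print('toptile',fit('scene',Sc,'red',(335,215,380,262),(84,54,12),41,(518,112,1.48)))
print('board',fit('scene',Sc,'any',(322,210,392,280),(150,100,24),0,(517,111,1.5)))
# rack mouth in scene: near corners of slab top
a=cv2.resize(Sc[240:370,330:480],None,fx=5,fy=5,interpolation=cv2.INTER_CUBIC)[:600]
c=np.array([0,0])
for p in [(535.1,329,1.52)]:
    B=(proj('scene',box(*p,(220,200,12),68))-[330,240]+.5)*5
    for o in(0,4): cv2.polylines(a,[np.int32(B[[o,o+1,o+3,o+2]])],True,(0,255,0) if o else(255,0,0),1)
cv2.imwrite('pics/v13.png',a[:,:,::-1])
E
```

```text
toptile [518.934 109.779   1.43    0.117]
board [517.334 110.295   1.491   0.062]
```

View pics/v13.png

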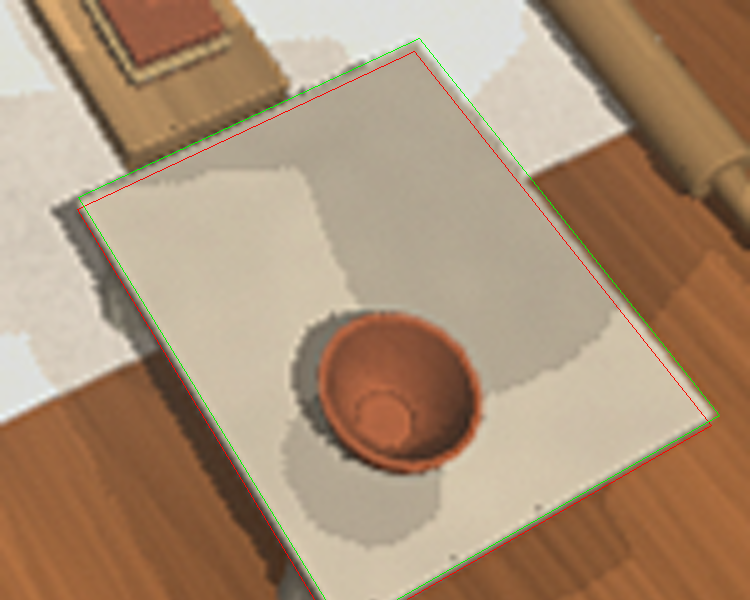

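The stack is neat, and the rack model (535, 329, yaw 1.52) matches the slab outline in both cameras. Now stage 1 of the push: jaws partly open, both finger sides against the board's rear face.

```bash
python3 plan.py 509.5 2 60 -0.066 4
```

```text
t 21.6 pos [504.  -38.2 128.1] ang -0.095 q [-0.23  0.24 -0.32  1.02  0.    1.43] F [ 0.  -0.  -0.3] w 75.6
[{tx: 0.0004, ty: 0.017, tz: 0.0101, spin: -0.0074}, {tx: 0.0005, ty: 0.017, tz: 0.0101, spin: -0.0074}, {tx: 0.0006, ty: 0.017, tz: 0.0101, spin: -0.0074}, {tx: 0.0006, ty: 0.017, tz: 0.0101, spin: -0.0074}]
```

arm_command(
  deltas=[
    {"tx": 0.0005, "ty": 0.017, "tz": 0.01, "spin": -0.0073},
    {"tx": 0.0005, "ty": 0.017, "tz": 0.01, "spin": -0.0073},
    {"tx": 0.0005, "ty": 0.017, "tz": 0.01, "spin": -0.0073},
    {"tx": 0.0005, "ty": 0.017, "tz": 0.01, "spin": -0.0073},
    {"tx": 0, "ty": 0.02, "tz": 0, "spin": 0},
    {"tx": 0, "ty": 0.02, "tz": 0, "spin": 0},
    {"tx": 0, "ty": 0.01, "tz": 0, "spin": 0},
    {"tx": 0, "ty": 0.004, "tz": 0, "spin": 0},
    {"tx": 0, "ty": 0, "tz": 0, "spin": 0},
  ],
  hand=0.06,
)

```text
t: 22.72
tool_pos: [509.5, 2.7, 6.0]
ee_rot: [[0.998, 0.0, 0.063], [-0.063, 0.0, 0.998], [0.0, -1.0, 0.0]]
force: [0.2, 0.6, -0.8]
grip_width: 59.9
```

```bash
python3 plan.py; python3 - <<'E'
from h import *
S_=get_image('scene')
b=cv2.resize(S_[150:270,290:410],None,fx=5,fy=5,interpolation=cv2.INTER_CUBIC)
cv2.imwrite('pics/v14.png',b[:,:,::-1])
E
```

```text
t 22.73 pos [509.5   2.7   6. ] ang -0.063 q [-0.15  0.37 -0.47  0.73  0.    1.48] F [ 0.2  0.6 -0.8] w 59.9
```

View pics/v14.png

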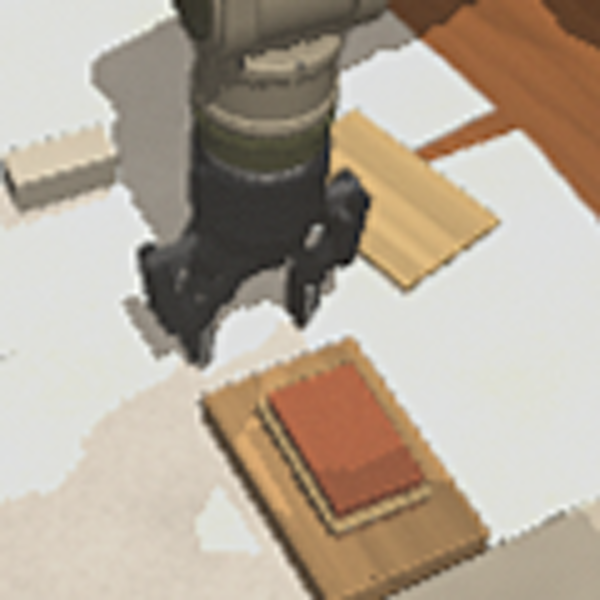

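The gripper stands clear behind the board (fingers at crop 200,360 and 300,325). I'll read the finger profile here with a grid in the jaw plane, for the later under-slab reach.

```bash
python3 - <<'E'
from h import *
a=cv2.imread('pics/v14.png')[150:420,90:430]
a=cv2.resize(a,None,fx=2.2,fy=2.2,interpolation=cv2.INTER_CUBIC)
c=np.array([509.5,2.7,0]);X=np.array([.998,-.063,0])
def px(u,h):
    p=proj('scene',[c+X*u+[0,0,h]])[0]
    return tuple(np.int32(((((p-[290,150]+.5)*5)-[90,150])*2.2)))
for h in range(0,101,20):
    cv2.line(a,px(-80,h),px(80,h),(0,255,0) if h else (0,0,255),1); cv2.putText(a,str(h),px(82,h),0,.4,(0,0,255),1)
for u in range(-80,81,20):
    cv2.line(a,px(u,0),px(u,100),(255,255,0),1); cv2.putText(a,str(u),px(u,-4),0,.4,(0,0,255),1)
cv2.imwrite('pics/v15.png',a)
E
```

```text
(no output)
```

View pics/v15.png

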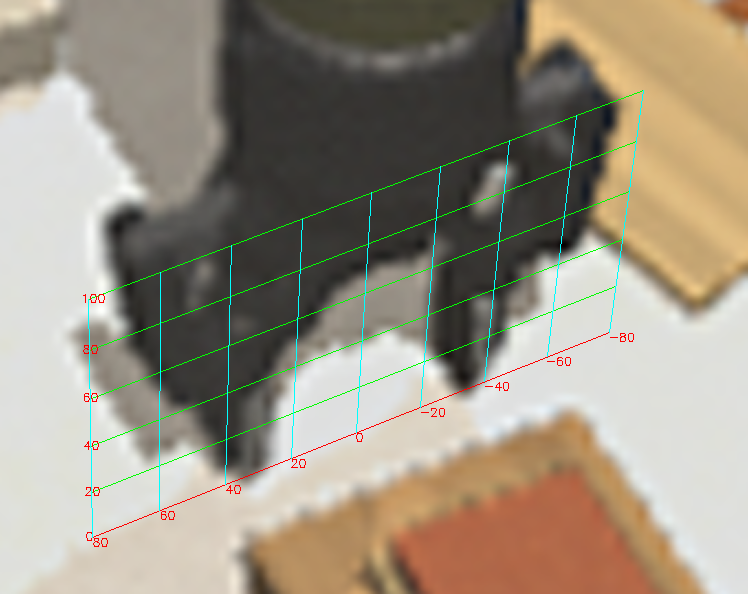

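The grid shows the fingers flare outward with height (half-width about 40 at the tips, about 67 at 80 mm up). So pushing along the jaw axis would strike the slab edge. I'll check the profile across the finger width on the earlier picture.

```bash
python3 - <<'E'
from h import *
a=cv2.imread('pics/v8.png')[0:440,130:500]
a=cv2.resize(a,None,fx=1.35,fy=1.35,interpolation=cv2.INTER_CUBIC)
def px(u,h):
    off=35+max(0,(h-8))*0.38   # flare of outer face
    p=proj('scene',[[521.9+u,-353.4+off,h]])[0]
    return tuple(np.int32(((((p-[240,100]+.5)*7)-[130,0])*1.35)))
for h in range(0,101,20):
    cv2.line(a,px(-40,h),px(40,h),(0,255,0),1); cv2.putText(a,str(h),px(44,h),0,.4,(0,0,255),1)
for u in range(-40,41,10):
    for h in range(0,100,10): cv2.line(a,px(u,h),px(u,h+10),(255,255,0) if u else (0,0,255),1)
cv2.imwrite('pics/v16.png',a); print(a.shape)
E
```

```text
(594, 500, 3)
```

View pics/v16.png

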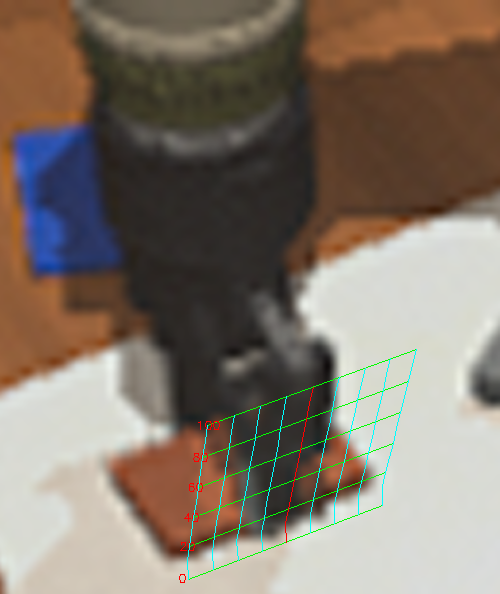

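The fingers are prismatic across their width, so they can push the board only to about flush with the slab edge. The last few mm will need a short controlled coast. First I check how the arm's speed behaves at a row end, in free air behind the board.

arm_command(
  deltas=[
    {"tx": 0, "ty": 0, "tz": -0.03, "spin": 0},
    {"tx": 0, "ty": 0, "tz": -0.03, "spin": 0},
  ],
)

```text
t: 23.02
tool_pos: [506.1, -58.2, 6.7]
ee_rot: [[0.998, 0.002, 0.063], [-0.063, -0.0, 0.998], [0.002, -1.0, -0.0]]
force: [-0.3, 0.0, 0.3]
grip_width: 59.9
```

```bash
python3 - <<'E'
from plant import sensors
import numpy as np
o=sensors.get_obs();print(np.round(o['tool_pos'],1),np.round(o['joint_velocities'],3),o['t'])
E
```

```text
[506.1 -58.2   6.7] [-0.483  0.008  0.016  0.004  0.001 -0.466] 23.025
```

arm_command(
  deltas=[
    {"tx": 0, "ty": 0, "tz": 0, "spin": 0},
  ],
)

```text
t: 23.15
tool_pos: [506.3, -59.4, 6.7]
ee_rot: [[0.998, 0.002, 0.067], [-0.067, -0.001, 0.998], [0.002, -1.0, -0.0]]
force: [0.0, -0.2, -0.9]
grip_width: 59.8
```

```bash
python3 - <<'E'
from plant import sensors
import numpy as np
o=sensors.get_obs();print(np.round(o['tool_pos'],1),np.round(o['joint_velocities'],3),o['t'])
E
```

```text
[506.3 -59.4   6.7] [ 0.031  0.002 -0.01   0.006  0.017  0.019] 23.15
```

The arm tracks with constant speed per row and stops abruptly, so a coast is predictable. Now approaching contact with narrower jaws and the TCP about 13 mm up, so the gripper body stays above slab height.

arm_command(
  deltas=[
    {"tx": -0.001, "ty": -0.0065, "tz": 0.025, "spin": 0},
    {"tx": 0, "ty": 0, "tz": 0.03, "spin": 0},
    {"tx": 0, "ty": 0, "tz": 0.015, "spin": 0},
    {"tx": 0, "ty": 0, "tz": 0.006, "spin": 0},
    {"tx": 0, "ty": 0, "tz": 0, "spin": 0},
  ],
  hand=0.04,
)

```text
t: 23.78
tool_pos: [509.3, 18.5, 12.3]
ee_rot: [[0.998, 0.0, 0.063], [-0.063, -0.0, 0.998], [0.0, -1.0, -0.0]]
force: [0.2, 0.1, -0.6]
grip_width: 40.0
```

arm_command(
  deltas=[
    {"tx": 0, "ty": 0, "tz": 0.003, "spin": 0},
    {"tx": 0, "ty": 0, "tz": 0.003, "spin": 0},
    {"tx": 0, "ty": 0, "tz": 0.003, "spin": 0},
  ],
)

```text
t: 24.15
tool_pos: [509.9, 26.9, 12.3]
ee_rot: [[0.998, -0.0, 0.065], [-0.065, -0.001, 0.998], [0.0, -1.0, -0.001]]
force: [0.8, -2.1, -1.0]
grip_width: 40.0
```

arm_command(
  deltas=[
    {"tx": 0, "ty": 0, "tz": 0.004, "spin": 0},
    {"tx": 0, "ty": 0, "tz": 0.004, "spin": 0},
    {"tx": 0, "ty": 0, "tz": 0.004, "spin": 0},
  ],
)

```text
t: 24.52
tool_pos: [510.6, 39.5, 12.3]
ee_rot: [[0.998, -0.0, 0.064], [-0.064, -0.0, 0.998], [-0.0, -1.0, -0.0]]
force: [-0.6, -2.8, -0.7]
grip_width: 39.6
```

```bash
python3 plan.py; python3 m2.py v17
```

```text
t 24.52 pos [510.6  39.5  12.3] ang -0.064 q [-0.08  0.37 -0.46  0.74 -0.    1.56] F [-0.6 -2.8 -0.7] w 39.6
```

View pics/v17.png

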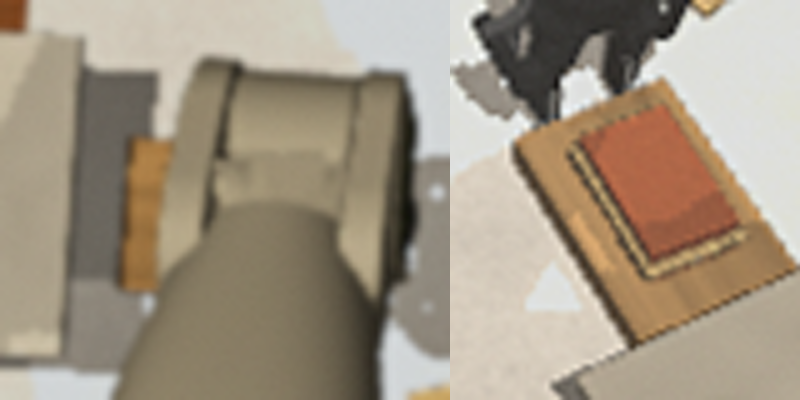

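```bash
python3 - <<'E'
from h import *
c=(np.array([(515-450,145),(663-450,78)])+.5)/5-.5+[320,205]
w=back('scene',c,24)[:,:2]; print(w,np.linalg.norm(w[0]-w[1]),w.mean(0))
ex=np.array([np.cos(1.52),np.sin(1.52)]);ey=np.array([-ex[1],ex[0]]);r=np.array([535.,329])
for p in list(w)+[w.mean(0)]+[np.array([510.6,39.5])]: print((p-r)@ex,(p-r)@ey)
# top image: board front edge etc
Sc=imread('pics/sc3.png')
a=cv2.resize(Sc[195:250,320:385],None,fx=11,fy=11,interpolation=cv2.INTER_CUBIC)
for p,sz,z0 in(((510.6+86*.0668,39.5+86*.9978,1.504),(150,100,24),0),):
    B=(proj('scene',box(*p,sz,z0))-[320,195]+.5)*11
    for o in(0,4): cv2.polylines(a,[np.int32(B[[o,o+1,o+3,o+2]])],True,(0,255,0) if o else(255,0,0),1)
cv2.imwrite('pics/v18.png',a[:600,:,::-1])
E
```

```text
[[565.57230682  52.32533812]
 [466.3008169   54.35746768]] 99.29228701225267 [515.93656186  53.3414029 ]
-274.76549827185914 -44.58088639363878
-277.77644863607964 54.66573792189027
-276.2709734539694 5.042425764125771
-290.36548411331063 9.66931412473303
```

View pics/v18.png

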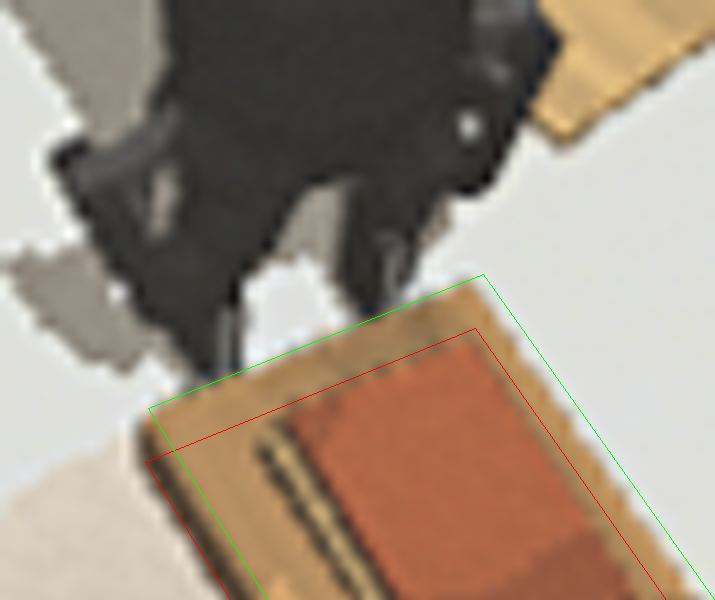

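The board sits about 4 mm to the +x side of the jaw axis, still well between the fingers. Its rear edge is at rack x about −277 and the push force is about 2.5 N, so a run to about 0.37 m/s stopped at −117 should coast about 10–20 mm. I need 7 and can take up to 77. Ramping smoothly.

arm_command(
  deltas=[
    {"tx": 0.0002, "ty": 0, "tz": 0.0076, "spin": 0},
    {"tx": 0.0003, "ty": 0, "tz": 0.0152, "spin": 0},
    {"tx": 0.0005, "ty": 0, "tz": 0.0228, "spin": 0},
    {"tx": 0.0007, "ty": 0, "tz": 0.0304, "spin": 0},
    {"tx": 0.0008, "ty": 0, "tz": 0.038, "spin": 0},
    {"tx": 0.001, "ty": 0, "tz": 0.046, "spin": 0},
    {"tx": 0, "ty": 0, "tz": -0.012, "spin": 0},
    {"tx": 0, "ty": 0, "tz": -0.04, "spin": 0},
    {"tx": 0, "ty": 0, "tz": -0.05, "spin": 0},
    {"tx": 0, "ty": 0, "tz": -0.04, "spin": 0},
  ],
)

```text
t: 25.88
tool_pos: [514.4, 54.9, 12.3]
ee_rot: [[0.998, 0.0, 0.065], [-0.065, 0.002, 0.998], [-0.0, -1.0, 0.002]]
force: [0.6, 0.3, 0.0]
grip_width: 39.8
```

```bash
python3 plan.py; python3 - <<'E'
from h import *
S_=get_image('scene');T=get_image('top')
cv2.imwrite('pics/sc4.png',S_[:,:,::-1]);cv2.imwrite('pics/top4.png',T[:,:,::-1])
b=cv2.resize(S_[210:370,320:480],None,fx=3,fy=3,interpolation=cv2.INTER_CUBIC)
a=cv2.resize(T[165:265,140:240],None,fx=3.2,fy=4.8,interpolation=cv2.INTER_CUBIC)
cv2.imwrite('pics/v19.png',np.hstack([b,a])[:,:,::-1])
E
```

```text
t 25.88 pos [514.4  54.9  12.3] ang -0.065 q [-0.05  0.38 -0.44  0.75  0.    1.59] F [0.6 0.3 0. ] w 39.8
```

View pics/v19.png

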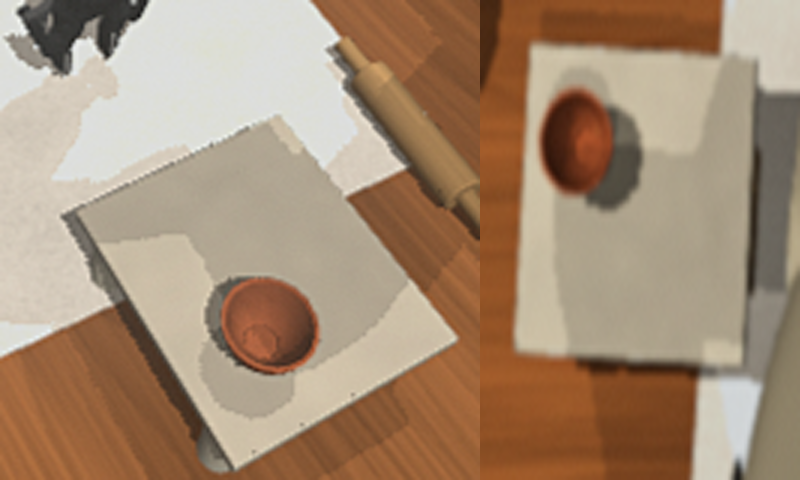

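The board has gone in and the slab and bowl look undisturbed. Zooming on the mouth in the top view.

```bash
python3 - <<'E'
from h import *
T=imread('pics/top4.png')
x0,y0,s=205,170,10
a=cv2.resize(T[y0:y0+60,x0:x0+45],None,fx=s,fy=s,interpolation=cv2.INTER_CUBIC)
a=np.clip(a.astype(float)*1.8,0,255).astype(np.uint8)
bb=a.copy()
ex=np.array([np.cos(1.52),np.sin(1.52)]);ey=np.array([-ex[1],ex[0]]);r=np.array([535.,329])
for xr,z,c in((-110,80,(0,255,0)),(-110,68,(0,255,255)),(-103,24,(255,0,0)),(-110,24,(255,0,255))):
    h=100 if z>60 else 50
    P=np.array([np.r_[r+ex*xr+ey*t,z] for t in(-h,h)])
    q=np.int32((proj('top',P)-[x0,y0]+.5)*s); cv2.line(bb,tuple(q[0]),tuple(q[1]),c,1)
cv2.imwrite('pics/v20.png',np.hstack([a[:600,:390],bb[:600,:390]])[:,:,::-1])
E
```

```text
(no output)
```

View pics/v20.png

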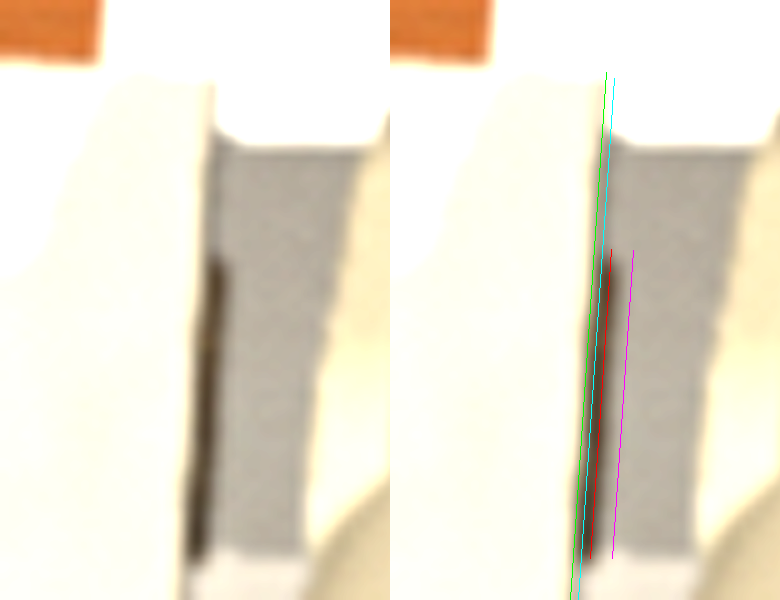

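The board's rear face shows at rack x about −101, so it is about 9 mm inside the slab edge, square and with props clear on both sides. Retreating and taking a final overall look.

arm_command(
  deltas=[
    {"tx": 0, "ty": -0.04, "tz": -0.02, "spin": 0},
    {"tx": 0, "ty": -0.06, "tz": -0.05, "spin": 0},
    {"tx": 0, "ty": -0.06, "tz": -0.06, "spin": 0},
    {"tx": 0, "ty": -0.03, "tz": -0.06, "spin": 0},
    {"tx": 0, "ty": 0, "tz": -0.06, "spin": 0},
    {"tx": 0, "ty": 0, "tz": -0.04, "spin": 0},
    {"tx": 0, "ty": 0, "tz": 0, "spin": 0},
  ],
)

```text
t: 26.85
tool_pos: [498.2, -205.1, 172.3]
ee_rot: [[0.998, 0.001, 0.069], [-0.069, 0.001, 0.998], [0.001, -1.0, 0.001]]
force: [0.0, 1.2, 0.3]
grip_width: 40.1
```

```bash
python3 plan.py; python3 - <<'E'
from h import *
T=get_image('top');S_=get_image('scene')
cv2.imwrite('pics/top5.png',T[:,:,::-1]);cv2.imwrite('pics/sc5.png',S_[:,:,::-1])
x0,y0,s=195,165,7
a=cv2.resize(T[y0:y0+80,x0:x0+55],None,fx=s,fy=s,interpolation=cv2.INTER_CUBIC)
a=np.clip(a.astype(float)*1.6,0,255).astype(np.uint8)
b=cv2.resize(S_[235:315,325:380],None,fx=s,fy=s,interpolation=cv2.INTER_CUBIC)
cv2.imwrite('pics/v21.png',np.hstack([a,b])[:,:,::-1])
E
```

```text
t 26.85 pos [ 498.2 -205.1  172.3] ang -0.069 q [-0.54  0.27 -0.16  1.14  0.    1.1 ] F [0.  1.2 0.3] w 40.1
```

View pics/v21.png

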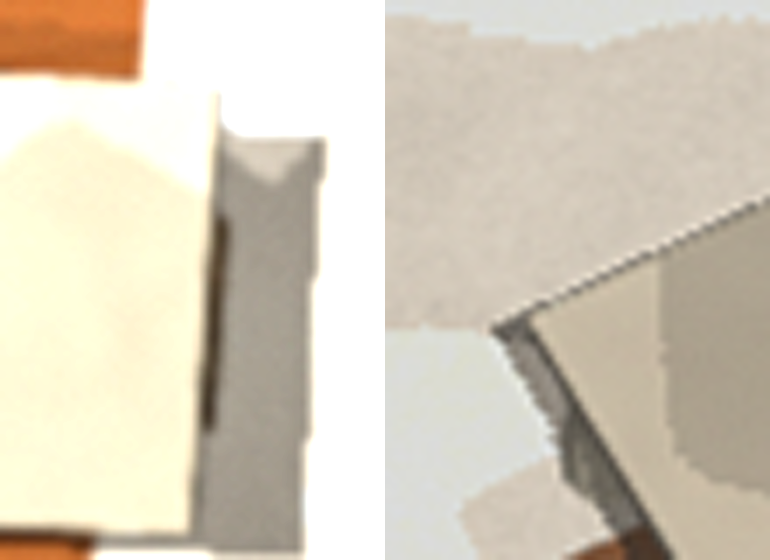

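View pics/top5.png

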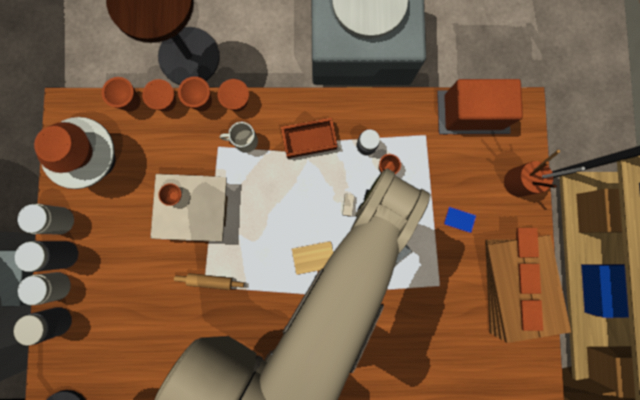

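View pics/sc5.png

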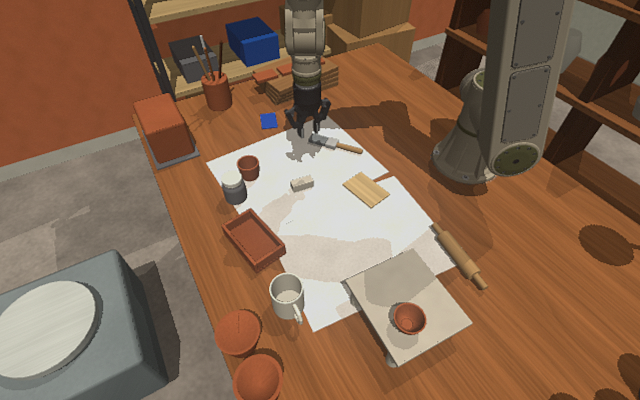

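The final pictures show the board wholly under the slab, with only its dark rear face visible just inside the mouth (top view crop 215,320). Nothing sticks out at the far end, and the bowl, dish, pot, jar, mug, brush, roller and lookalikes are where they were. The gripper hangs free. Handing in.

```bash
python3 -c "
from plant import env
print(env.finish_job())"
```

```text
the job is handed in; nothing more can be done
None
```

The stack is built and the loaded board is under the slab. I handed the job in at about 27 s on the robot's clock, but I could not see the stack itself after the last push.

- **Stacking:** I laid the small plywood sheet from the block on the lower tile, then the second tile on the sheet. Each was lowered to a contact of about 8 N before I let go. Pictures from both cameras showed the stack square; the measured positions agreed to about 2 mm. The one outlier was a rough yaw fit on the top tile, 0.05 rad off, from a fit I did not trust.
- **Sliding:** I pushed the board along the table with both fingers at about 2.5 N. The fingers cannot pass the slab edge, so I stopped the push about 7 mm short of it and let the board coast the last stretch.
- **Last checks:** The board's rear face is about 9 mm inside the entrance edge. By its length, the front end is about 60 mm short of the far edge. It is clear of the props, and the bystanders and lookalikes look unmoved.
- **Not verified:** The slab hides the stack from both cameras, so its neatness after the coast is inferred from the gentle ramp of the push. It was still neat in the last view, early in the push.

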